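# Collect banded sweet cartons from the banding machine

### The arm

A 6-joint arm with a two-finger parallel gripper is mounted at the origin on the work surface. World frame = base frame: x ahead of the robot, y to its left, z up, the work surface at z = 0. Lengths are in m, angles in degrees, forces in N, time in s.
With the tool pointing down it reaches from about 0.4 to 0.825 m from the base axis. Payload 7 kg.
Tool frame: the origin (TCP) lies midway between the tips of the shut fingers; the grasp point (between the pads) lies 19 mm behind it; z points along the fingers, y is the line along which they close (so a half turn about z gives the same grasp; the last joint's range is limited). The gripper opens to 88 mm and grips with 3 to 60 N. Pads are 19 mm wide; open, the fingers measure 130 mm over their backs; the gripper's body (78 mm by 193 mm) begins 47 mm behind the grasp point.
Start: joints at [-46.633, 20.546, 0.682, 0, -70.136, -16.507], TCP at [0.305, -0.602, 0.206] pointing down, gripper open.
Joint ranges: [-176.03, 176.03], [-82.01, 121.73], [-58.28, 71.71], [-173.87, 95.51], [-174.79, -0.11], [-173.66, 173.66]. Speed limits (degrees/s): [136.94, 136.94, 172.46, 180, 180, 180].

### API

Orientations are given as [roll, pitch, yaw] about the fixed x, y, z axes, in that order (R = Rz(yaw) Ry(pitch) Rx(roll)).
In Python, from plant import get_state, optics, order gives the robot as it stands. The module is installed in compiled form; this text tells all that it offers.
- The arm moves only by the tool send_rows, never from a script. Its argument "moves" is a list of rows, each an object with "slide": the shift along the tool's x, y, z as a fraction of full scale, a list of three; "turn": the turn about the tool's z as a fraction of full scale; "gripper": the opening, from 0 (shut) to 1 (fully open). A call has exactly 5 rows; each row is the pose to reach, as a shift and turn from the pose commanded when the call began, along the tool's axes at that moment; what a row does not reach only later rows make up. Full scale, the value 1, is 150 mm for a shift and 90 degrees for a turn. A row lasts 1/12 s, in which the tool goes at most 41.7 mm and 7.16 degrees, less where a joint would pass 70% of its speed; a pose out of reach is approached as far as the arm can. A call with a number of a shift or a turn outside -1 to 1 is refused whole. A call with a gripper value outside its range is refused whole. The fingers move at their own pace and stop on an object; "newtons" is the grip in N (left out, the last holds). Time passes only in rows, so rows that repeat a pose let the fingers close, or fill a call up. It gives the time, the measured TCP pose, the force, the opening and the grip force at its end, in the units of the state.
- get_state(): the state, without advancing time (a new reading comes with each control period).
- optics.capture(name): name is "side" or "top" or "wrist"; returns a dict with "img" (420x560x3 uint8, red, green, blue), "intrinsics" (3x3 intrinsics, pixels), "origin" and "attitude" of the camera in the world. Camera axes: x right, y down, z forward; pixel columns grow to the right and rows downward; lengths in m; the calibration is good to about 2 mm. A picture is of the moment at which its call begins. There is no depth.
- order.close_job(): hands the job in; it is judged then, once.
Trained networks look in the newest picture that a camera, given by its name, has taken for a name from the list of things; names that differ only in an ending like _2 or _b are one class to them, and where a whole thing is asked for, a point or a joint stands for the part that bears it (a point fixed in the world has none). Each returns a list of dicts, best first, with "p" (0 to 1); they miss things now and then, are a little off and sometimes report something else, mostly with a low value. They report only what shows in the picture. A call takes as long as a camera call. They do not tell look-alikes from the thing itself.
- optics.look_for(camera, name): "location" ([x, y, z] in m, in world coordinates, good to about 4 mm: the middle of the surface that is visible of it).
The state is a dict: "time_s": time; "joints": joint angles; "qd": joint speeds; "joint_torque": joint torques, N m; "tcp_pos": TCP position; "eef_rot": TCP orientation; "contact_force": force on the tool from outside, world axes, zero at the start; "moment": the same for the moment, N m; "gripper_width": finger opening in m; "gripper_force": force on a finger pad.
Only numpy, scipy, OpenCV 4.12 (cv2) and the standard library are available. Lean on these libraries where they do the work, as an engineer would, in place of code of your own. Each camera call takes 0.05 s, during which the arm holds its last target. There are 200 camera calls.

### The job

Raise the stiff orange-framed guard over the banding machine's sloping catch tray by its black bar handle to about 60 degrees open and leave it standing there. Then move the two yellow-banded cartons from the tray into the blue tote, setting them down (not dropping them) flat on its floor, lid up. Leave the unbanded carton in the tray and the carton already packed in the tote where they are.

Things in the scene. Friction and masses are not known exactly. Their poses are not given: they have to be found in the camera images.
- station: White banding machine with its aluminium catch tray, one fixed piece. Origin on the table under the middle of the tray's low end; x axis level towards the machine (uphill), y across the tray, z up. The machine body fills x 190 to 420, y -180 to 180, height to 265. A carton in the tray has its underside centre at x = 41, height 44, leaning back 25 degrees.
- tray_end (a point): Middle of the tray floor's low end, 25 above the station's origin, axes as the station's. From here the floor rises at 25 degrees along +x to height 110 at x = 183; inner width 304 (y -152 to 152); side walls stand 28 and the low-end lip 20 above the floor (square to it).
- guard (a joint): Guard's opening angle: 0 = shut, parallel to the tray floor and 85 above it; grows as the free edge rises; stop at 1.85 rad. Starts nearly shut. Stays where left; 3 to 7 N at the handle moves it. Wanted 60 degrees = 1.05 rad (35 degrees above level); it then overhangs the cartons: reach in under it with the tool leaning 25 to 45 degrees, fingers pointing towards the machine.
- guard_handle (a point): Middle of the guard's black bar handle: round bar 10 thick, 120 long, level and parallel to the hinge (station y), held by arms at its two ends, 35 clear of the guard's free edge. Its x axis points from here to the hinge.
- guard_hinge (a point): Middle of the guard's hinge axis (along station y), at station x = 180, height 203; 205 from the handle bar. The guard is a clear sheet in an orange frame, 310 wide, 10 thick, from the hinge to 165 out.
- carton_a: Finished white sweet carton 90 (x) x 46 (y) x 40 (z), 180 g; origin: centre of its underside, z towards its lid. A yellow band runs round its middle. Starts lying in the catch tray, lid up, long x axis straight up the slope, low end against the lip, in one of three places side by side across the tray (order varies, 90 between centres, gaps of 30 or more).
- carton_b: The other finished white sweet carton 90 (x) x 46 (y) x 40 (z), 180 g; origin: centre of its underside, z towards its lid. A yellow band runs round its middle. Starts lying in the catch tray, lid up, long x axis straight up the slope, low end against the lip, in one of three places side by side across the tray (order varies, 90 between centres, gaps of 30 or more).
- carton_plain: Unfinished plain white sweet carton 90 (x) x 46 (y) x 40 (z), 180 g; origin: centre of its underside, z towards its lid. No band. Starts lying in the catch tray, lid up, long x axis straight up the slope, low end against the lip, in one of three places side by side across the tray (order varies, 90 between centres, gaps of 30 or more). It stays there.
- carton_packed: Finished white sweet carton 90 (x) x 46 (y) x 40 (z), 180 g; origin: centre of its underside, z towards its lid. With a yellow band; already packed: it lies flat in the tote near the tote's +y end, long side roughly along the tote's x.
- tote: Blue open tote, fixed, 215 (x) x 305 (y) outside, 60 high, walls and floor 5 thick; origin at the centre of its underside on the table.
- tote_in (a point): Centre of the tote's inner floor (5 above the table), axes as the tote's. Inside it is 205 (x) x 295 (y); free of cartons from y = -147 to about +55.
Not all that is in view belongs to the job. What is shaped like the carton_b but green or pink is not meant.

How it is judged (in metres and radians):
On the way:
1. the guard is raised to about 60 degrees (50 to 70) while both banded cartons are still in the tray (value of joint guard between 0.872 and 1.222 rad and distance of each of carton_a, carton_b from where it was at the start of the episode below 0.04 m), for 0.2 s.
At the end, for the whole second after the job is handed in: Guard 50 to 70 degrees open (0.872 to 1.222 rad); both banded cartons at rest flat on the tote floor, lid up (underside within 8 mm of it, tilt under 0.15 rad); the unbanded carton in the tray and the packed one in the tote each within 30 mm of its start (value of joint guard between 0.872 and 1.222 rad and x of carton_a in the frame of tote_in between -0.09 and 0.09 m and y of carton_a in the frame of tote_in between -0.135 and 0.135 m and z of carton_a in the frame of tote_in between -0.008 and 0.008 m and angle between each of carton_a, carton_b's own z axis and vertical below 0.15 rad and linear speed of each of carton_a, carton_b below 0.03 m/s and x of carton_b in the frame of tote_in between -0.09 and 0.09 m and y of carton_b in the frame of tote_in between -0.135 and 0.135 m and z of carton_b in the frame of tote_in between -0.008 and 0.008 m and distance of each of carton_plain, carton_packed from where it was at the start of the episode below 0.03 m); the robot touches nothing.
It fails at once if a banded carton is out of the tray while the guard is not standing at about 60 degrees (under 45 or over 75) (distance of any of carton_a, carton_b from where it was at the start of the episode above 0.08 m and (value of joint guard below 0.785 rad or value of joint guard above 1.309 rad)).
It fails at once if a banded carton is dropped (falls free faster than 0.9 m/s, some 40 mm) ((linear speed of carton_a above 0.9 m/s and contact force between the fingers and carton_a below 0.1 N) or (linear speed of carton_b above 0.9 m/s and contact force between the fingers and carton_b below 0.1 N)).
It fails at once if the unbanded carton or the packed carton is pushed more than 30 mm from its place (distance of any of carton_plain, carton_packed from where it was at the start of the episode above 0.03 m).
It also fails if it takes over 72 s, if anything falls off the work surface, if the arm or the gripper's body presses on something with over 40 N, if the wrist force passes 120 N, or if a joint passes its speed limit or range.

## Working session

There is one attempt and no reset: what is moved stays moved. The work goes in short steps, Python scripts to look and compute and a tool call to move; the robot and the scene stay as the last step left them, time stands still between calls to the robot, and variables do not carry over. Pictures are saved under pics/ and viewed, at most 10 in all, crops included, and the job is handed in when it is done.

Besides the shell and the picture viewer there is one more tool, called after "Emit:" by a JSON object that holds its "name" and its "arguments", one argument or row to a line. send_rows: Moves the arm, as the interface text tells. Shift numbers are shares of 150 mm and turn numbers shares of 90 degrees, none past 1 either way. Its arguments: {"type":"object","properties":{"moves":{"type":"array"},"newtons":{"type":"number"}},"required":["moves"]}

```bash
mkdir -p pics
python3 - <<'E'
from plant import get_state, optics
import cv2,numpy as np
for c in ("side","top"):
    d=optics.capture(c); cv2.imwrite(f"pics/{c}0.png",d["img"][:,:,::-1])
    print(c,np.round(d["origin"],3),np.round(d["attitude"],3).tolist(),np.round(d["intrinsics"],1).tolist())
    for n in ("station","guard_handle","guard","carton_a","tote","carton_plain"):
        print(n,[(np.round(x["location"],3).tolist(),round(x["p"],2)) for x in optics.look_for(c,n)][:7])
s=get_state();print({k:np.round(v,3).tolist() for k,v in s.items()})
E
```

```text
side [-0.002  0.62   0.732] [-128.042, 1.002, -137.431] [[411.7, 0.0, 273.6], [0.0, 411.7, 207.0], [0.0, 0.0, 1.0]]
station [([0.564, -0.241, 0.184], 0.59)]
guard_handle [([0.524, -0.204, 0.184], 0.94), ([0.562, -0.238, 0.186], 0.67)]
guard [([0.523, -0.214, 0.179], 0.66), ([0.555, -0.093, 0.077], 0.65)]
carton_a [([0.475, -0.148, 0.07], 0.93), ([0.775, -0.078, 0.034], 0.89), ([0.553, -0.094, 0.074], 0.82), ([0.66, 0.073, 0.036], 0.74)]
tote [([0.47, 0.277, 0.001], 0.74)]
carton_plain [([0.414, -0.21, 0.074], 0.87)]
top [0.438 0.056 1.159] [-174.921, 0.47, -90.403] [[438.5, 0.0, 281.1], [0.0, 438.5, 204.7], [0.0, 0.0, 1.0]]
station [([0.601, -0.303, 0.238], 0.61)]
guard_handle [([0.53, -0.219, 0.181], 0.84), ([0.471, 0.273, 0.003], 0.55)]
guard [([0.528, -0.216, 0.184], 0.62), ([0.55, -0.09, 0.077], 0.15)]
carton_a [([0.249, -0.241, 0.04], 0.97), ([0.778, -0.08, 0.04], 0.95), ([0.667, 0.061, 0.041], 0.88), ([0.549, -0.093, 0.081], 0.76), ([0.477, -0.156, 0.072], 0.69)]
tote [([0.471, 0.276, 0.002], 0.6)]
carton_plain [([0.406, -0.208, 0.073], 0.85)]
{'time_s': 0.7, 'joints': [-46.631, 20.545, 0.68, -0.001, -70.136, -16.505], 'qd': [0.031, -0.014, 0.042, 0.078, 0.047, 0.027], 'joint_torque': [0.0, -58.217, 29.324, 7.001, 0.012, -0.0], 'tcp_pos': [0.305, -0.602, 0.206], 'eef_rot': [179.999, 0.001, -153.136], 'contact_force': [0.56, 0.786, -0.532], 'moment': [0.004, 0.045, -0.033], 'gripper_force': 0.0, 'gripper_width': 0.088}
```

View pics/side0.png

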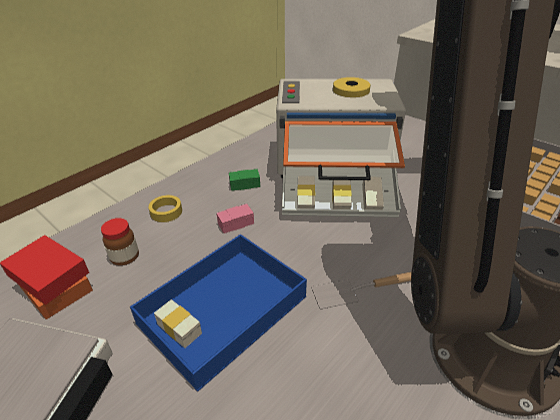

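View pics/top0.png

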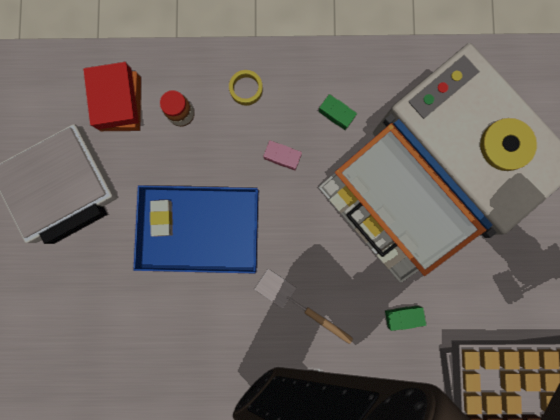

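Side view: the cartons in the tray are banded at (306,193) and (342,192), plain at (373,194). The handle bar is at about (344,175). Top view: tote spans (137,187)–(258,271), packed carton at (160,218), and the tray's low edge runs from (319,187) to (403,281). I'll zoom in to get a precise station pose.

Run:
```python
import cv2
a=cv2.imread("pics/top0.png")[120:290,310:500];cv2.imwrite("pics/c1.png",cv2.resize(a,None,fx=3.5,fy=3.5,interpolation=cv2.INTER_CUBIC))
a=cv2.imread("pics/side0.png")[70:225,265:415];cv2.imwrite("pics/c2.png",cv2.resize(a,None,fx=3.8,fy=3.8,interpolation=cv2.INTER_CUBIC))
```

```text
(no output)
```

View pics/c1.png

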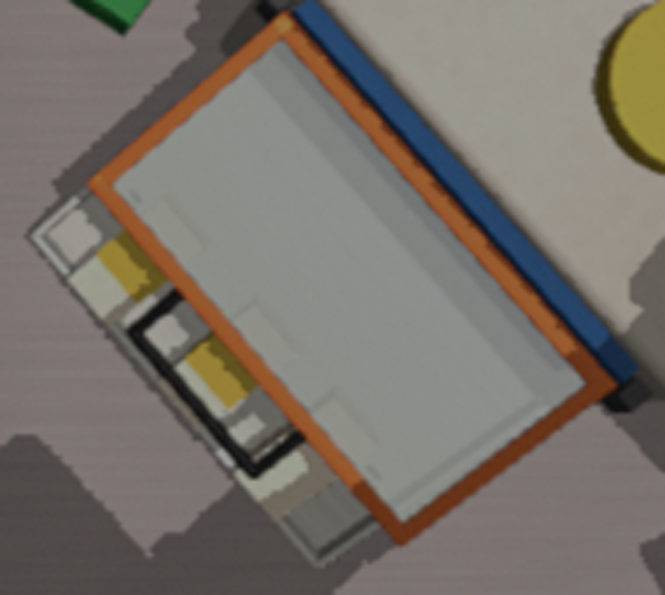

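View pics/c2.png

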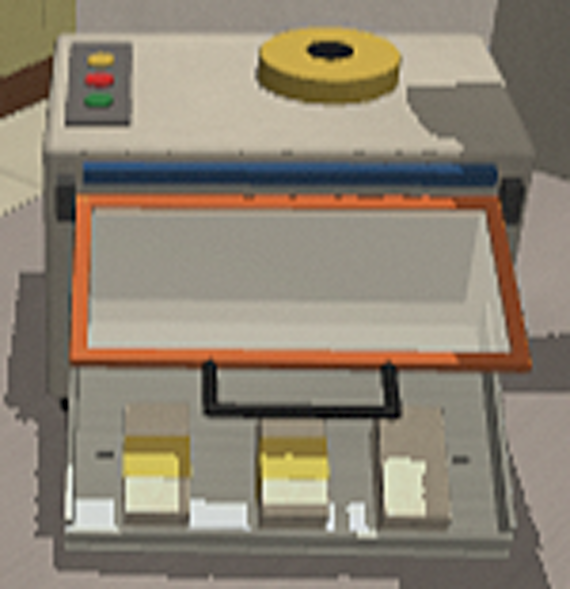

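```bash
cat > h.py <<'E'
import numpy as np, cv2
from scipy.spatial.transform import Rotation as R
from scipy.optimize import least_squares
CAM={"side":([-0.002,.62,.732],[-128.042,1.002,-137.431],411.7,273.6,207.0),"top":([.438,.056,1.159],[-174.921,.47,-90.403],438.5,281.1,204.7)}
def proj(c,p):
    o,a,f,cx,cy=CAM[c]; q=R.from_euler('xyz',a,degrees=True).as_matrix().T@(np.asarray(p)-o)
    return np.array([f*q[0]/q[2]+cx,f*q[1]/q[2]+cy])
def ray(c,uv,z):
    o,a,f,cx,cy=CAM[c]; d=R.from_euler('xyz',a,degrees=True).as_matrix()@np.array([(uv[0]-cx)/f,(uv[1]-cy)/f,1]); o=np.array(o)
    return o+d*(z-o[2])/d[2]
def guard(r,y,th): a=np.radians(25)-th; return [.18-r*np.cos(a),y,.203-r*np.sin(a)]
def world(S,p): 
    return R.from_euler('z',S[2]).apply(p)+[S[0],S[1],0]
E
cat > fit.py <<'E'
from h import *
def model(v):
    th,lx=v[3],v[4]
    L=[("top",guard(.207,.063,th),(348.6,214.9)),("top",guard(.207,-.063,th),(382.3,254.9)),
    ("top",guard(.165,.155,th),(336.3,172)),("top",guard(.165,-.155,th),(424.9,275.1)),
    ("top",[lx,.156,.043],(318,187.4)),("top",[lx,-.156,.043],(401.4,281.4)),
    ("side",guard(.207,.063,th),(319.7,178.4)),("side",guard(.207,-.063,th),(369.7,178.4)),
    ("side",guard(.165,.155,th),(283.4,165.3)),("side",guard(.165,-.155,th),(404.7,166.8)),
    ("side",[.19,.18,.265],(276.8,110.8)),("side",[.19,-.18,.265],(405.3,110.8)),("side",[.42,.18,.265],(280.3,79.2)),("side",[.42,-.18,.265],(393.2,79.2)),
    ("side",[lx,.156,.043],(282.6,212.1)),("side",[lx,-.156,.043],(400.5,212.1))]
    return np.array([proj(c,world(v,p))-uv for c,p,uv in L])
r=least_squares(lambda v:model(v).ravel(),[.45,-.15,-.88,.05,-.012],loss='soft_l1')
v=r.x;print(v,np.degrees(v[2]));print(np.round(model(v),1).tolist())
for n,p in [("handle",guard(.205,0,v[3])),("handle60",guard(.205,0,1.05)),("hinge",[.18,0,.203])]+[(f"c{y}",[.041-.04*np.sin(np.radians(25))*1,y,.044+.04*np.cos(np.radians(25))]) for y in (.09,0,-.09)]:
    w=world(v,p);print(n,np.round(w,4),proj("top",w).round(),proj("side",w).round())
for uv in [(138,187),(258,187),(258,271),(136,271)]: print(ray("top",uv,.06).round(3))
E
python3 fit.py
```

```text
[ 0.46922887 -0.14396634 -0.87647492  0.15173559 -0.01593281] -50.218313896664
[[-1.3, -1.0], [1.0, 0.8], [-1.3, -0.1], [0.0, 0.5], [0.6, 0.8], [-1.8, 1.0], [-0.2, -0.1], [0.0, 0.5], [0.2, 0.1], [-0.3, -0.1], [-0.5, -11.5], [3.1, -11.0], [-0.9, -9.4], [0.0, -9.4], [0.3, -3.5], [-0.5, -1.6]]
handle [ 0.4585 -0.1311  0.1454] [366. 234.] [344. 178.]
handle60 [ 0.4772 -0.1535  0.3211] [394. 222.] [350. 108.]
hinge [ 0.5844 -0.2823  0.203 ] [438. 176.] [340. 122.]
c0.09 [ 0.5538 -0.1049  0.0803] [349. 196.] [308. 189.]
c0 [ 0.4846 -0.1625  0.0803] [374. 224.] [341. 190.]
c-0.09 [ 0.4155 -0.2201  0.0803] [398. 252.] [375. 190.]
[0.584 0.426 0.06 ]
[0.581 0.122 0.06 ]
[0.371 0.123 0.06 ]
[0.373 0.427 0.06 ]
```

```bash
sed -i 's/,.265\]/,v[5]]/g; s/,-.012\],loss/,-.012,.25],loss/' fit.py
cat >> h.py <<'E'
def plan(S,wps,start=None,yaw0=None):
    "wps: station-frame TCP [x,y,z] m + yaw deg (tool yaw rel. station yaw); prints slide/turn per waypoint"
    from plant import get_state
    s=get_state(); p=np.array(s["tcp_pos"] if start is None else start); e=s["eef_rot"]; yaw=e[2] if yaw0 is None else yaw0
    for w in wps:
        t=world(S,w[:3]); M=R.from_euler('xyz',[180,0,yaw],degrees=True).as_matrix()
        d=M.T@(t-p)/.15; ty=np.degrees(S[2])+w[3]; dy=(ty-yaw+180)%360-180
        print(np.round(w,3).tolist(),"world",t.round(3).tolist(),"slide",d.round(3).tolist(),"turn",round(-dy/90,3)); p=t; yaw=ty
E
python3 fit.py
```

```text
[ 0.46975553 -0.14485159 -0.87974943  0.14804289 -0.01709743  0.23266354] -50.405929412273956
[[-0.9, -1.4], [1.3, 0.6], [-0.7, -0.5], [0.2, 0.4], [0.7, 0.8], [-2.0, 1.2], [-0.2, -0.2], [-0.0, 0.5], [0.3, -0.1], [-0.3, -0.0], [-0.1, -0.8], [1.2, -0.0], [-0.3, 0.3], [-1.2, 0.6], [0.4, -3.6], [-0.4, -1.4]]
handle [ 0.4592 -0.1321  0.1447] [366. 234.] [344. 178.]
handle60 [ 0.4777 -0.1544  0.3211] [395. 222.] [350. 108.]
hinge [ 0.5845 -0.2836  0.203 ] [439. 176.] [340. 122.]
c0.09 [ 0.5545 -0.1061  0.0803] [350. 196.] [308. 189.]
c0 [ 0.4851 -0.1634  0.0803] [374. 224.] [341. 189.]
c-0.09 [ 0.4158 -0.2208  0.0803] [398. 252.] [375. 190.]
[0.584 0.426 0.06 ]
[0.581 0.122 0.06 ]
[0.371 0.123 0.06 ]
[0.373 0.427 0.06 ]
```

```bash
cat >> h.py <<'E'
S=np.array([.4698,-.1449,-.8797])
E
python3 - <<'E'
from h import *
from plant import get_state
p=np.array(get_state()["tcp_pos"]); st=R.from_euler('z',-S[2]).apply(p-[S[0],S[1],0]);print(st)
e=np.array([-.017,0,.27]); w=[[*(st+(e-st)*k/4),-90] for k in (1,2,3,4)]
plan(S,w+[[-.017,0,.19,-90],[-.017,0,.139,-90]])
E
```

```text
[ 0.24726126 -0.41844506  0.20596045]
[0.181, -0.314, 0.222, -90.0] world [0.343, -0.485, 0.222] slide [-0.583, 0.583, -0.107] turn -0.141
[0.115, -0.209, 0.238, -90.0] world [0.382, -0.367, 0.238] slide [-0.697, 0.44, -0.107] turn -0.0
[0.049, -0.105, 0.254, -90.0] world [0.42, -0.249, 0.254] slide [-0.697, 0.44, -0.107] turn -0.0
[-0.017, 0.0, 0.27, -90.0] world [0.459, -0.132, 0.27] slide [-0.697, 0.44, -0.107] turn -0.0
[-0.017, 0.0, 0.19, -90.0] world [0.459, -0.132, 0.19] slide [0.0, -0.0, 0.533] turn -0.0
[-0.017, 0.0, 0.139, -90.0] world [0.459, -0.132, 0.139] slide [0.0, -0.0, 0.34] turn -0.0
```

Emit:
{"name": "send_rows", "arguments": {
  "moves": [
    {"slide": [-0.15,0.15,-0.1],"turn": -0.04,"gripper": 0.5},
    {"slide": [-0.3,0.3,-0.2],"turn": -0.08,"gripper": 0.25},
    {"slide": [-0.45,0.45,-0.3],"turn": -0.12,"gripper": 0.25},
    {"slide": [-0.583,0.583,-0.43],"turn": -0.141,"gripper": 0.25},
    {"slide": [-0.583,0.583,-0.43],"turn": -0.141,"gripper": 0.25}
  ]
}}

```text
time_s: 1.12
tcp_pos: [0.3455, -0.4827, 0.2755]
eef_rot: [-179.6, 0.1, -140.2]
contact_force: [-0.1, -1.0, 1.3]
gripper_width: 0.0597
gripper_force: 0.0
```

Emit:
{"name": "send_rows", "arguments": {
  "moves": [
    {"slide": [-0.2,0.12,0],"turn": 0,"gripper": 0.25},
    {"slide": [-0.4,0.25,0],"turn": 0,"gripper": 0.25},
    {"slide": [-0.6,0.38,0],"turn": 0,"gripper": 0.25},
    {"slide": [-0.697,0.44,0],"turn": 0,"gripper": 0.25},
    {"slide": [-0.697,0.44,0],"turn": 0,"gripper": 0.25}
  ]
}}

```text
time_s: 1.53
tcp_pos: [0.3829, -0.3646, 0.2711]
eef_rot: [-179.9, 0.1, -140.3]
contact_force: [0.2, -1.1, -0.3]
gripper_width: 0.0267
gripper_force: 0.0
```

Emit:
{"name": "send_rows", "arguments": {
  "moves": [
    {"slide": [-0.2,0.12,0],"turn": 0,"gripper": 0.25},
    {"slide": [-0.4,0.25,0],"turn": 0,"gripper": 0.25},
    {"slide": [-0.6,0.38,0],"turn": 0,"gripper": 0.25},
    {"slide": [-0.697,0.44,0],"turn": 0,"gripper": 0.25},
    {"slide": [-0.697,0.44,0],"turn": 0,"gripper": 0.25}
  ]
}}

```text
time_s: 1.95
tcp_pos: [0.4215, -0.2476, 0.2708]
eef_rot: [-180.0, 0.1, -140.3]
contact_force: [-0.8, -0.8, -0.4]
gripper_width: 0.0217
gripper_force: 0.0
```

Emit:
{"name": "send_rows", "arguments": {
  "moves": [
    {"slide": [-0.2,0.12,0],"turn": 0,"gripper": 0.25},
    {"slide": [-0.4,0.25,0],"turn": 0,"gripper": 0.25},
    {"slide": [-0.6,0.38,0],"turn": 0,"gripper": 0.25},
    {"slide": [-0.697,0.44,0.1],"turn": 0,"gripper": 0.25},
    {"slide": [-0.697,0.44,0.3],"turn": 0,"gripper": 0.25}
  ]
}}

```text
time_s: 2.37
tcp_pos: [0.4627, -0.1305, 0.2282]
eef_rot: [-179.7, 0.3, -140.3]
contact_force: [0.7, -1.1, -0.3]
gripper_width: 0.0222
gripper_force: 0.0
```

Works as expected. I'll check the handle in the wrist camera before going down.

Run:
```python
from h import *
from plant import get_state,optics
s=get_state();print(s["tcp_pos"],s["eef_rot"])
d=optics.capture("wrist");cv2.imwrite("pics/w1.png",d["img"][:,:,::-1]);print(d["origin"],d["attitude"],d["intrinsics"])
CAM["w"]=(d["origin"],d["attitude"],d["intrinsics"][0][0],d["intrinsics"][0][2],d["intrinsics"][1][2])
for y in(.06,0,-.06):print(proj("w",world(S,guard(.205,y,.148))))
plan(S,[[-.017,0,.175,-90],[-.017,0,.139,-90]])
d=optics.capture("side");cv2.imwrite("pics/s1.png",d["img"][:,:,::-1])
```

```text
[ 0.46274912 -0.13050877  0.22823894] [-179.72260755    0.32238898 -140.29038551]
[ 0.40831909 -0.17639103  0.40802541] [164.58942927   0.29105938 129.66157947] [[341.10297878   0.         281.99078788]
 [  0.         341.10297878 207.06684779]
 [  0.           0.           1.        ]]
[285.32196785 269.7794712 ]
[285.6024177  200.85769357]
[285.91782665 123.34456659]
[-0.017, 0.0, 0.175, -90.0] world [0.459, -0.132, 0.175] slide [-0.001, -0.011, 0.301] turn 0.0
[-0.017, 0.0, 0.139, -90.0] world [0.459, -0.132, 0.139] slide [0.0, -0.0, 0.24] turn -0.0
```

View pics/w1.png

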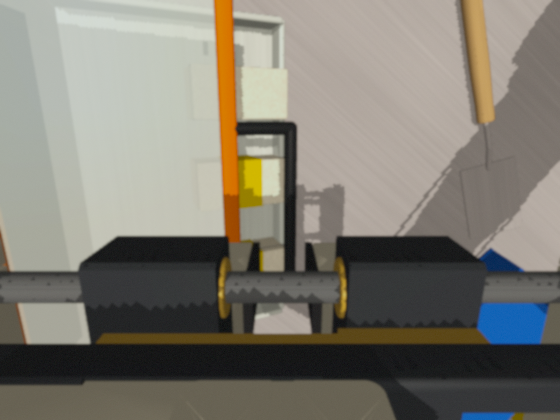

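View pics/s1.png

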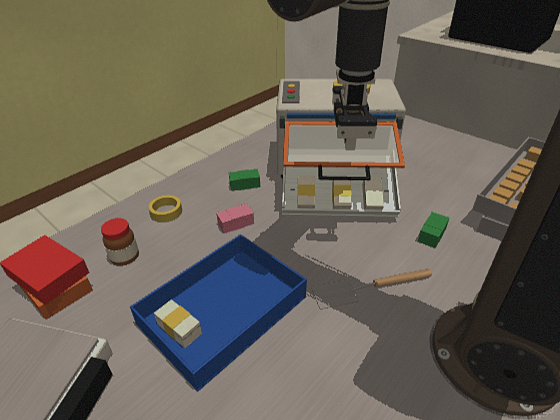

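The wrist view shows the bar at column ~291, with the finger pair centred at ~283 and the model predicting 285.6. The side view shows the gripper above the guard and all three cartons still in place. I'll check where the TCP itself projects.

Run:
```python
from h import *
from plant import get_state,optics
s=get_state();d=optics.capture("wrist");print(s["tcp_pos"],s["eef_rot"])
CAM["w"]=(d["origin"],d["attitude"],d["intrinsics"][0][0],d["intrinsics"][0][2],d["intrinsics"][1][2])
T=np.array(s["tcp_pos"]);M=R.from_euler('xyz',s["eef_rot"],degrees=True).as_matrix()
for z in(-.06,-.02,0,.08,.15):print(z,proj("w",T+M@[0,0,z]),proj("w",T+M@[0,.01,z]))
print(R.from_euler('z',-S[2]).apply(T-[S[0],S[1],0]))
a=d["img"];print([''.join(f"{int(v):4d}" for v in a[r,270:310,:].sum(1)//3) for r in (150,200,230)])
```

```text
[ 0.45688567 -0.13176259  0.22184467] [ 179.72830819   -0.26836225 -140.41417868]
-0.06 [285.68673408 299.65318973] [311.08528097 299.63681851]
-0.02 [284.878493  258.4338635] [304.60445159 258.42012099]
0 [284.59615555 244.03499178] [302.34056868 244.02230682]
0.08 [283.87144297 207.07551853] [296.52961529 207.06587826]
0.15 [283.5097859  188.63144138] [293.6297731  188.62349823]
[-0.01835437 -0.00157755  0.22184467]
[' 123 122 124 126 134 142 150 143 119  83  47  28  31  38  47  51  51  41  37  33  34  69 114 150 165 170 171 169 169 170 169 170 171 171 171 169 168 168 168 168', ' 150 150 152 151 151 150 149 143 131 100  58  36  33  36  39  38  30  27  20  20  31  59  92 111 118 118 118 119 119 118 119 117 120 123 129 132 135 137 140 139', ' 123 123 124 126 130 138 145 144 129  96  56  27  20  22  22  20  21  18  21  23  38  66  95 111 117 117 119 117 119 117 122 138 154 166 170 171 173 172 173 171']
```

Emit:
{"name": "send_rows", "arguments": {
  "moves": [
    {"slide": [0,0.006,0.15],"turn": 0,"gripper": 0.25},
    {"slide": [0,0.006,0.3],"turn": 0,"gripper": 0.25},
    {"slide": [0,0.006,0.45],"turn": 0,"gripper": 0.25},
    {"slide": [0,0.006,0.55],"turn": 0,"gripper": 0.25},
    {"slide": [0,0.006,0.55],"turn": 0,"gripper": 0.25}
  ]
}}

```text
time_s: 2.93
tcp_pos: [0.4574, -0.1327, 0.1416]
eef_rot: [179.9, -0.2, -140.6]
contact_force: [-0.7, 0.8, -0.3]
gripper_width: 0.0217
gripper_force: 0.0
```

Emit:
{"name": "send_rows", "arguments": {
  "moves": [
    {"slide": [0,0,0],"turn": 0,"gripper": 0},
    {"slide": [0,0,0],"turn": 0,"gripper": 0},
    {"slide": [0,0,0],"turn": 0,"gripper": 0},
    {"slide": [0,0,0],"turn": 0,"gripper": 0},
    {"slide": [0,0,0],"turn": 0,"gripper": 0}
  ],
  "newtons": 25
}}

```text
time_s: 3.35
tcp_pos: [0.4592, -0.1316, 0.1439]
eef_rot: [-179.9, 0.1, -140.4]
contact_force: [0.2, 0.3, -0.2]
gripper_width: 0.0009
gripper_force: 0.0
```

Emit:
{"name": "send_rows", "arguments": {
  "moves": [
    {"slide": [0,0,-0.05],"turn": 0,"gripper": 0.25},
    {"slide": [0,0,-0.05],"turn": 0,"gripper": 0.25},
    {"slide": [0,0,-0.05],"turn": 0,"gripper": 0.25},
    {"slide": [0,0,-0.05],"turn": 0,"gripper": 0.25},
    {"slide": [0,0,0],"turn": 0,"gripper": 0.25}
  ]
}}

```text
time_s: 3.77
tcp_pos: [0.4596, -0.1315, 0.1439]
eef_rot: [-179.9, 0.1, -140.4]
contact_force: [0.2, 0.3, 0.4]
gripper_width: 0.0211
gripper_force: 0.0
```

Emit:
{"name": "send_rows", "arguments": {
  "moves": [
    {"slide": [0,0,0.04],"turn": 0,"gripper": 0.25},
    {"slide": [0,0,0.08],"turn": 0,"gripper": 0.25},
    {"slide": [0,0,0.1],"turn": 0,"gripper": 0.25},
    {"slide": [0,0,0.1],"turn": 0,"gripper": 0.25},
    {"slide": [0,0,0.1],"turn": 0,"gripper": 0.25}
  ]
}}

```text
time_s: 4.18
tcp_pos: [0.4584, -0.1316, 0.1275]
eef_rot: [180.0, -0.1, -140.4]
contact_force: [0.8, 0.1, -0.5]
gripper_width: 0.0216
gripper_force: 0.0
```

Emit:
{"name": "send_rows", "arguments": {
  "moves": [
    {"slide": [0,0,0],"turn": 0,"gripper": 0},
    {"slide": [0,0,0],"turn": 0,"gripper": 0},
    {"slide": [0,0,0],"turn": 0,"gripper": 0},
    {"slide": [0,0,0],"turn": 0,"gripper": 0},
    {"slide": [0,0,0],"turn": 0,"gripper": 0}
  ],
  "newtons": 25
}}

```text
time_s: 4.6
tcp_pos: [0.4565, -0.1293, 0.1266]
eef_rot: [179.7, -0.0, -140.5]
contact_force: [-4.8, 14.4, -2.4]
gripper_width: 0.0084
gripper_force: 25.0
```

Emit:
{"name": "send_rows", "arguments": {
  "moves": [
    {"slide": [0,0.04,-0.05],"turn": 0,"gripper": 0},
    {"slide": [0,0.055,-0.125],"turn": 0,"gripper": 0},
    {"slide": [0,0.07,-0.21],"turn": 0,"gripper": 0},
    {"slide": [0,0.083,-0.315],"turn": 0,"gripper": 0},
    {"slide": [0,0.087,-0.42],"turn": 0,"gripper": 0}
  ]
}}

```text
time_s: 5.02
tcp_pos: [0.4517, -0.1229, 0.1926]
eef_rot: [-179.8, 0.0, -140.4]
contact_force: [9.5, -14.1, -6.4]
gripper_width: 0.0076
gripper_force: 22.2
```

Emit:
{"name": "send_rows", "arguments": {
  "moves": [
    {"slide": [0,-0.033,-0.06],"turn": 0,"gripper": 0},
    {"slide": [0,-0.038,-0.14],"turn": 0,"gripper": 0},
    {"slide": [0,-0.05,-0.237],"turn": 0,"gripper": 0},
    {"slide": [0,-0.077,-0.353],"turn": 0,"gripper": 0},
    {"slide": [0,-0.077,-0.353],"turn": 0,"gripper": 0}
  ]
}}

```text
time_s: 5.43
tcp_pos: [0.4598, -0.131, 0.2476]
eef_rot: [-179.8, 0.2, -140.4]
contact_force: [1.0, 0.1, 0.7]
gripper_width: 0.0004
gripper_force: 0.0
```

Run:
```python
from h import *
from plant import get_state,optics
s=get_state();print(s["tcp_pos"],s["eef_rot"],s["contact_force"])
T=np.array(s["tcp_pos"]);print(R.from_euler('z',-S[2]).apply(T-[S[0],S[1],0]))
for c in("side","top"):
    d=optics.capture(c);cv2.imwrite(f"pics/{c}2.png",d["img"][:,:,::-1])
for th in np.radians([30,35,40,45]):
    print([proj("side",world(S,guard(r,y,th))).round().tolist() for r,y in((.165,.155),(.165,-.155),(.205,.063),(.205,-.063))])
a=cv2.imread("pics/side2.png")[60:230,260:420];cv2.imwrite("pics/c3.png",cv2.resize(a,None,fx=3.5,fy=3.5))
```

```text
[ 0.45976519 -0.13098322  0.24761359] [-179.7629529     0.21016872 -140.41927794] [0.96545101 0.08049285 0.71833376]
[-0.01711955  0.001138    0.24761359]
[[284.0, 146.0], [409.0, 147.0], [321.0, 153.0], [374.0, 154.0]]
[[284.0, 140.0], [410.0, 142.0], [322.0, 146.0], [375.0, 147.0]]
[[284.0, 135.0], [411.0, 136.0], [322.0, 139.0], [376.0, 139.0]]
[[284.0, 129.0], [412.0, 130.0], [322.0, 131.0], [376.0, 132.0]]
```

View pics/c3.png

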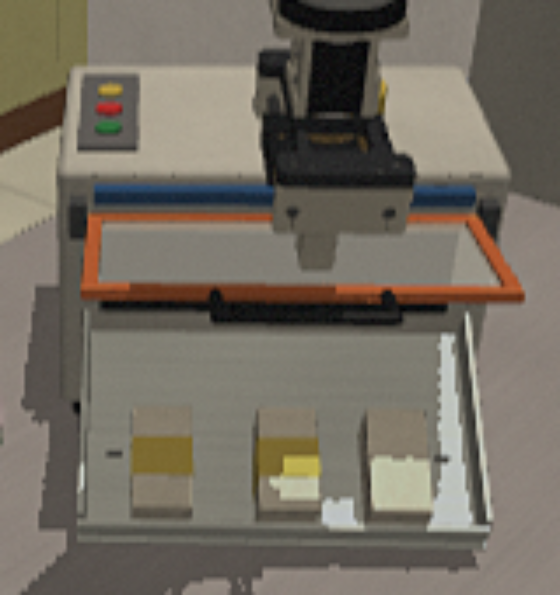

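Side crop: the guard's free edge is at row ~144 and the bar at about (347,148), so the guard is about 33° open and held there. The grip was too near the tips and slipped off. The cartons haven't moved. I'll regrip deeper.

Emit:
{"name": "send_rows", "arguments": {
  "moves": [
    {"slide": [0,0.03,0],"turn": 0,"gripper": 0.28},
    {"slide": [0,0.03,0],"turn": 0,"gripper": 0.28},
    {"slide": [0,0.03,0],"turn": 0,"gripper": 0.28},
    {"slide": [0,0.03,0],"turn": 0,"gripper": 0.28},
    {"slide": [0,0.03,0],"turn": 0,"gripper": 0.28}
  ]
}}

```text
time_s: 5.95
tcp_pos: [0.4547, -0.1268, 0.2437]
eef_rot: [180.0, -0.0, -140.4]
contact_force: [-0.1, -0.1, -0.1]
gripper_width: 0.023
gripper_force: 0.0
```

```bash
cat > bar.py <<'E'
from h import *
from plant import get_state,optics
d=optics.capture("wrist");s=get_state()
CAM["w"]=(d["origin"],d["attitude"],d["intrinsics"][0][0],d["intrinsics"][0][2],d["intrinsics"][1][2])
T=np.array(s["tcp_pos"]);M=R.from_euler('xyz',s["eef_rot"],degrees=True).as_matrix()
for z in (-.01,.015): print(z,proj("w",T+M@[0,0,z]),proj("w",T+M@[0,.01,z]))
print(R.from_euler('z',-S[2]).apply(T-[S[0],S[1],0]),s["gripper_width"],s["contact_force"])
g=d["img"].max(2)
for r in (60,80,100,120,140,160,180,200,220):
    c=np.where(g[r,200:380]<60)[0]+200; print(r,c.min() if len(c) else None,c.max() if len(c) else None,len(c))
cv2.imwrite("pics/wl.png",d["img"][:,:,::-1])
E
python3 bar.py
```

```text
-0.01 [284.64856511 250.91797802] [303.3342759  250.90566381]
0.015 [284.34603995 235.05765093] [300.84950012 235.04647674]
[-2.34754844e-02 -1.28381602e-04  2.43702343e-01] 0.024207932528158865 [-0.08760001 -0.01820282 -0.97083804]
60 None None 0
80 None None 0
100 None None 0
120 None None 0
140 214 294 81
160 280 294 15
180 280 294 15
200 280 294 15
220 280 294 15
```

Emit:
{"name": "send_rows", "arguments": {
  "moves": [
    {"slide": [0,0.01,0.07],"turn": 0,"gripper": 0.28},
    {"slide": [0,0.01,0.14],"turn": 0,"gripper": 0.28},
    {"slide": [0,0.01,0.21],"turn": 0,"gripper": 0.28},
    {"slide": [0,0.01,0.21],"turn": 0,"gripper": 0},
    {"slide": [0,0.01,0.21],"turn": 0,"gripper": 0}
  ],
  "newtons": 40
}}

```text
time_s: 6.42
tcp_pos: [0.4532, -0.1259, 0.2113]
eef_rot: [179.9, -0.1, -140.5]
contact_force: [0.2, -0.3, 0.2]
gripper_width: 0.0163
gripper_force: 0.0
```

Emit:
{"name": "send_rows", "arguments": {
  "moves": [
    {"slide": [0,0,0],"turn": 0,"gripper": 0},
    {"slide": [0,0,0],"turn": 0,"gripper": 0},
    {"slide": [0,0,0],"turn": 0,"gripper": 0},
    {"slide": [0,0,0],"turn": 0,"gripper": 0},
    {"slide": [0,0,0],"turn": 0,"gripper": 0}
  ]
}}

```text
time_s: 6.83
tcp_pos: [0.4527, -0.1247, 0.2119]
eef_rot: [179.8, -0.0, -140.5]
contact_force: [-2.7, 5.5, -0.9]
gripper_width: 0.0056
gripper_force: 34.9
```

Emit:
{"name": "send_rows", "arguments": {
  "moves": [
    {"slide": [0,0.005,-0.04],"turn": 0,"gripper": 0},
    {"slide": [0,-0.003,-0.09],"turn": 0,"gripper": 0},
    {"slide": [0,-0.014,-0.14],"turn": 0,"gripper": 0},
    {"slide": [0,-0.025,-0.187],"turn": 0,"gripper": 0},
    {"slide": [0,-0.025,-0.187],"turn": 0,"gripper": 0}
  ]
}}

```text
time_s: 7.25
tcp_pos: [0.4577, -0.1291, 0.2427]
eef_rot: [-179.9, 0.1, -140.4]
contact_force: [0.3, 0.4, -0.3]
gripper_width: 0.0004
gripper_force: 0.0
```

```bash
python3 - <<'E'
from h import *
from plant import get_state,optics
d=optics.capture("side")["img"];t=optics.capture("top")["img"]
cv2.imwrite("pics/s4.png",d[:,:,::-1]);cv2.imwrite("pics/t4.png",t[:,:,::-1])
for c in (322,326,330,335,350,355,360,368): 
    r=np.where(d[140:185,c].max(1)<50)[0]+140; print(c,r.min() if len(r) else 0,r.max() if len(r) else 0,len(r))
for th in np.radians([5,10,15,20,25,30,33,36]):
    print(np.degrees(th).round(),guard(.205,0,th),[proj(c,world(S,guard(.205,y,th))).round(1).tolist() for c in("side","top") for y in(.06,-.06)])
a=cv2.resize(d[120:220,270:410],None,fx=2.8,fy=2.8);b=cv2.resize(t[150:290,310:440],None,fx=2.9,fy=2.9)
H=max(a.shape[0],b.shape[0]);im=np.zeros((H,a.shape[1]+b.shape[1],3),np.uint8);im[:a.shape[0],:a.shape[1]]=a;im[:b.shape[0],a.shape[1]:]=b
cv2.imwrite("pics/c4.png",im[:,:,::-1]);print(im.shape)
E
python3 bar.py
```

```text
322 143 152 10
326 146 151 6
330 146 151 6
335 147 152 6
350 147 152 6
355 147 152 6
360 147 152 6
368 147 152 6
5.0 [np.float64(-0.012636987261111232), 0, np.float64(0.13288587061823792)] [[320.4, 180.6], [367.6, 181.3], [349.8, 213.2], [383.6, 252.7]]
10.0 [np.float64(-0.018014794389258987), 0, np.float64(0.14994209575398326)] [[320.8, 176.2], [368.8, 176.9], [349.1, 214.2], [383.5, 254.4]]
15.0 [np.float64(-0.02188558936750265), 0, np.float64(0.1674021235782793)] [[321.2, 171.2], [369.8, 171.9], [348.9, 214.8], [383.9, 255.7]]
20.0 [np.float64(-0.024219913108807833), 0, np.float64(0.18513307273673008)] [[321.6, 165.7], [370.9, 166.4], [349.3, 214.9], [384.9, 256.6]]
25.0 [np.float64(-0.024999999999999994), 0, np.float64(0.203)] [[322.1, 159.7], [371.9, 160.3], [350.2, 214.6], [386.5, 257.1]]
30.0 [np.float64(-0.024219913108807833), 0, np.float64(0.22086692726326992)] [[322.4, 153.1], [372.8, 153.7], [351.7, 213.8], [388.8, 257.1]]
33.0 [np.float64(-0.023004954092021912), 0, np.float64(0.23153048569681342)] [[322.7, 149.0], [373.3, 149.5], [352.9, 213.1], [390.4, 256.9]]
36.0 [np.float64(-0.02123357260677111), 0, np.float64(0.2421158440521917)] [[322.9, 144.7], [373.8, 145.3], [354.4, 212.2], [392.3, 256.5]]
(406, 769, 3)
-0.01 [285.18440808 250.14289259] [303.82569467 250.13213983]
0.015 [284.84410741 234.37643227] [301.31330927 234.36617884]
[-2.11071288e-02 -1.23685541e-04  2.40453685e-01] 0.0005448062808007393 [-0.20304038 -0.18408609 -0.23203492]
60 None None 0
80 None None 0
100 None None 0
120 None None 0
140 218 299 82
160 285 299 15
180 285 299 15
200 285 299 15
220 285 299 15
```

View pics/c4.png

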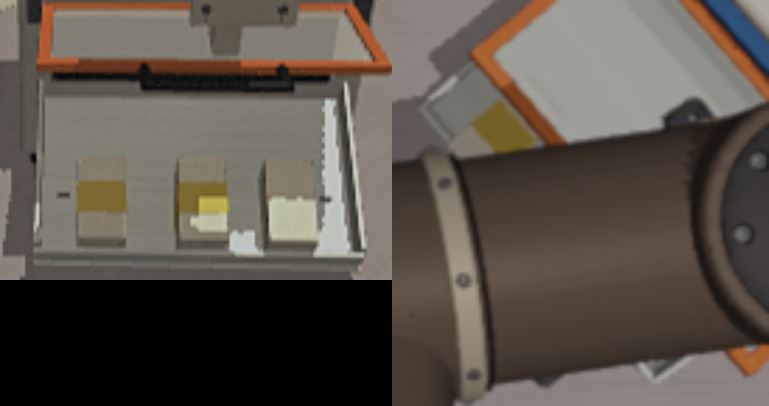

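The crop shows the guard unmoved at about 33° (bar row ~149.5), cartons still in place. The grip width came out below the bar's thickness, so the bar must sit lower than my fit says. I'll triangulate it without the station model.

```bash
python3 - <<'E'
from h import *
def tri(a,b):
    r=least_squares(lambda p:np.r_[proj("side",p)-a,proj("top",p)-b],[.46,-.13,.1],x_scale=.01);p=r.x
    return p.round(4),(R.from_euler('z',-S[2]).apply(p-[S[0],S[1],0])).round(4),r.fun.round(1)
for n,a,b in [("bar+",(319.7,178.4),(348.6,214.9)),("bar-",(369.7,178.4),(382.3,254.9)),("edge+",(283.4,165.3),(336.3,172)),("edge-",(404.7,166.8),(424.9,275.1)),("lip+",(282.6,212.1),(318,187.4)),("lip-",(400.5,212.1),(401.4,281.4)),
 ("tote1",(240,236),(258,187)),("tote2",(306,281),(258,271)),("tote3",(133,308),(138,187))]: print(n,*tri(a,b))
E
python3 - <<'E'
from plant import get_state
s=get_state();print(s["joints"],s["tcp_pos"],s["gripper_width"])
E
```

```text
bar+ [ 0.5045 -0.0916  0.1438] [-0.0189  0.0607  0.1438] [ 0.7  0.  -0.4 -0.5]
bar- [ 0.4098 -0.1679  0.1471] [-0.0206 -0.0609  0.1471] [-0.6  0.   0.3  0.5]
edge+ [ 0.603  -0.0638  0.1554] [0.0224 0.1544 0.1554] [ 0.6  0.  -0.3 -0.4]
edge- [ 0.3644 -0.2604  0.1559] [ 0.0218 -0.1548  0.1559] [-0.4  0.   0.2  0.3]
lip+ [ 0.582  -0.0321  0.0292] [-0.0154  0.1583  0.0292] [-0.4 -0.   0.3  0.3]
lip- [ 0.3404 -0.2392  0.0324] [-0.0099 -0.1598  0.0324] [-0.1  0.   0.1  0.1]
tote1 [0.5832 0.1235 0.0461] [-0.1345  0.2585  0.0461] [ 0.2  0.  -0.1 -0.1]
tote2 [0.3706 0.1248 0.0402] [-0.2711  0.0955  0.0402] [ 0.4  0.  -0.3 -0.4]
tote3 [0.5836 0.4277 0.0533] [-0.3687  0.4527  0.0533] [-0.4 -0.1  0.3  0.3]
[ 8.10413995e+00 -1.10607071e-01 -2.04685989e+01 -7.91203505e-03
 -6.96307946e+01 -5.85674018e+01] [ 0.45625138 -0.12871479  0.24045369] 0.0005448062808007393
```

Emit:
{"name": "send_rows", "arguments": {
  "moves": [
    {"slide": [0,0.028,0],"turn": 0,"gripper": 0.28},
    {"slide": [0,0.028,0],"turn": 0,"gripper": 0.28},
    {"slide": [0,0.028,0],"turn": 0,"gripper": 0.28},
    {"slide": [0,0.028,0.1],"turn": 0,"gripper": 0.28},
    {"slide": [0,0.028,0.2],"turn": 0,"gripper": 0.28}
  ]
}}

```text
time_s: 7.82
tcp_pos: [0.4541, -0.1253, 0.2107]
eef_rot: [-179.9, 0.1, -140.4]
contact_force: [0.5, -0.4, -0.1]
gripper_width: 0.0233
gripper_force: 0.0
```

Emit:
{"name": "send_rows", "arguments": {
  "moves": [
    {"slide": [0,0,0.1],"turn": 0,"gripper": 0.28},
    {"slide": [0,0,0.1],"turn": 0,"gripper": 0.28},
    {"slide": [0,0,0.1],"turn": 0,"gripper": 0.1},
    {"slide": [0,0,0.1],"turn": 0,"gripper": 0},
    {"slide": [0,0,0.1],"turn": 0,"gripper": 0}
  ]
}}

```text
time_s: 8.23
tcp_pos: [0.4533, -0.1246, 0.1961]
eef_rot: [179.9, 0.0, -140.5]
contact_force: [-9.9, 19.2, 5.7]
gripper_width: 0.0101
gripper_force: 10.5
```

Emit:
{"name": "send_rows", "arguments": {
  "moves": [
    {"slide": [0,0,0],"turn": 0,"gripper": 0},
    {"slide": [0,0,0],"turn": 0,"gripper": 0},
    {"slide": [0,0,0],"turn": 0,"gripper": 0},
    {"slide": [0,0,0],"turn": 0,"gripper": 0},
    {"slide": [0,0,0],"turn": 0,"gripper": 0}
  ]
}}

```text
time_s: 8.65
tcp_pos: [0.4531, -0.1242, 0.1959]
eef_rot: [179.9, 0.1, -140.5]
contact_force: [-3.8, 7.1, 1.0]
gripper_width: 0.009
gripper_force: 40.0
```

Emit:
{"name": "send_rows", "arguments": {
  "moves": [
    {"slide": [0,0.005,-0.035],"turn": 0,"gripper": 0},
    {"slide": [0,0.002,-0.07],"turn": 0,"gripper": 0},
    {"slide": [0,-0.008,-0.105],"turn": 0,"gripper": 0},
    {"slide": [0,-0.018,-0.14],"turn": 0,"gripper": 0},
    {"slide": [0,-0.018,-0.14],"turn": 0,"gripper": 0}
  ]
}}

```text
time_s: 9.07
tcp_pos: [0.4557, -0.1273, 0.2177]
eef_rot: [-180.0, 0.1, -140.5]
contact_force: [-2.0, 3.4, 3.3]
gripper_width: 0.0087
gripper_force: 40.0
```

Emit:
{"name": "send_rows", "arguments": {
  "moves": [
    {"slide": [0,-0.008,-0.035],"turn": 0,"gripper": 0},
    {"slide": [0,-0.017,-0.07],"turn": 0,"gripper": 0},
    {"slide": [0,-0.029,-0.105],"turn": 0,"gripper": 0},
    {"slide": [0,-0.042,-0.137],"turn": 0,"gripper": 0},
    {"slide": [0,-0.042,-0.137],"turn": 0,"gripper": 0}
  ]
}}

```text
time_s: 9.48
tcp_pos: [0.4595, -0.132, 0.2381]
eef_rot: [180.0, 0.0, -140.4]
contact_force: [-1.4, 7.3, 3.1]
gripper_width: 0.0089
gripper_force: 40.0
```

```bash
cat > gd.py <<'E'
from h import *
from plant import get_state,optics
s=get_state();T=np.array(s["tcp_pos"]);print("tool st",R.from_euler('z',-S[2]).apply(T-[S[0],S[1],0]).round(4),s["eef_rot"][2],s["contact_force"],s["gripper_width"])
d=optics.capture("side")["img"];cv2.imwrite("pics/sl.png",d[:,:,::-1])
h=cv2.cvtColor(d,cv2.COLOR_RGB2HSV)
m=cv2.inRange(h,(3,150,90),(14,255,255)); m[:, :275]=0; m[225:]=0; m[:,425:]=0
ys,xs=np.where(m>0);
pts=np.c_[xs,ys];print("orange bbox",xs.min(),xs.max(),ys.min(),ys.max(), "right col rows",[(c,np.where(m[:,c])[0].max()) for c in (295,305,395,400) if m[:,c].any()])
for th in (25,35,40,45,50,55,60,65,70): print(th,[proj("side",world(S,guard(.165,y,np.radians(th)))).round(1).tolist() for y in(.155,-.155)],proj("side",world(S,guard(.205,0,np.radians(th)))).round(1))
E
python3 gd.py
```

```text
tool st [-1.650e-02  2.000e-04  2.381e-01] -140.4485751191045 [-1.39403448  7.31101254  3.14795243] 0.008868953759451997
orange bbox 283 410 121 132 right col rows [(295, np.int64(132)), (305, np.int64(131)), (395, np.int64(132)), (400, np.int64(132))]
25 [[283.6, 150.9], [408.3, 152.3]] [346.9 160. ]
35 [[283.6, 140.3], [410.3, 141.5]] [348.1 146.4]
40 [[283.6, 134.6], [411.1, 135.8]] [348.7 139.1]
45 [[283.7, 128.8], [411.8, 129.9]] [349.2 131.5]
50 [[283.7, 122.8], [412.3, 123.8]] [349.6 123.8]
55 [[283.8, 116.8], [412.8, 117.7]] [349.9 116. ]
60 [[283.9, 110.8], [413.0, 111.6]] [350.1 108.1]
65 [[284.0, 104.9], [413.2, 105.6]] [350.3 100.4]
70 [[284.1, 99.1], [413.1, 99.7]] [350.4  92.9]
```

Emit:
{"name": "send_rows", "arguments": {
  "moves": [
    {"slide": [0,0,-0.03],"turn": 0,"gripper": 0},
    {"slide": [0,-0.012,-0.06],"turn": 0,"gripper": 0},
    {"slide": [0,-0.028,-0.09],"turn": 0,"gripper": 0},
    {"slide": [0,-0.028,-0.09],"turn": 0,"gripper": 0},
    {"slide": [0,-0.028,-0.09],"turn": 0,"gripper": 0}
  ]
}}

```text
time_s: 9.95
tcp_pos: [0.4628, -0.1362, 0.2516]
eef_rot: [-179.9, 0.0, -140.4]
contact_force: [2.9, -0.1, -0.4]
gripper_width: 0.0087
gripper_force: 40.0
```

Emit:
{"name": "send_rows", "arguments": {
  "moves": [
    {"slide": [0,-0.01,-0.022],"turn": 0,"gripper": 0},
    {"slide": [0,-0.021,-0.045],"turn": 0,"gripper": 0},
    {"slide": [0,-0.031,-0.065],"turn": 0,"gripper": 0},
    {"slide": [0,-0.031,-0.065],"turn": 0,"gripper": 0},
    {"slide": [0,-0.031,-0.065],"turn": 0,"gripper": 0}
  ]
}}

```text
time_s: 10.37
tcp_pos: [0.4652, -0.1392, 0.2603]
eef_rot: [-180.0, 0.0, -140.5]
contact_force: [3.9, 0.7, -3.1]
gripper_width: 0.0089
gripper_force: 40.0
```

Emit:
{"name": "send_rows", "arguments": {
  "moves": [
    {"slide": [0,-0.01,-0.02],"turn": 0,"gripper": 0},
    {"slide": [0,-0.02,-0.04],"turn": 0,"gripper": 0},
    {"slide": [0,-0.032,-0.06],"turn": 0,"gripper": 0},
    {"slide": [0,-0.032,-0.06],"turn": 0,"gripper": 0},
    {"slide": [0,-0.032,-0.06],"turn": 0,"gripper": 0}
  ]
}}

```text
time_s: 10.78
tcp_pos: [0.4681, -0.1427, 0.2692]
eef_rot: [180.0, 0.0, -140.5]
contact_force: [4.2, 2.1, -3.7]
gripper_width: 0.0085
gripper_force: 40.0
```

```bash
python3 gd.py | head -2
```

```text
tool st [-2.800e-03  1.000e-04  2.692e-01] -140.45117394725304 [ 4.15326976  2.10231206 -3.72243932] 0.008483422307198143
orange bbox 283 411 117 123 right col rows [(295, np.int64(123)), (305, np.int64(123)), (395, np.int64(121)), (400, np.int64(121))]
```

Emit:
{"name": "send_rows", "arguments": {
  "moves": [
    {"slide": [0,-0.012,-0.02],"turn": 0,"gripper": 0},
    {"slide": [0,-0.024,-0.041],"turn": 0,"gripper": 0},
    {"slide": [0,-0.036,-0.062],"turn": 0,"gripper": 0},
    {"slide": [0,-0.036,-0.062],"turn": 0,"gripper": 0},
    {"slide": [0,-0.036,-0.062],"turn": 0,"gripper": 0}
  ]
}}

```text
time_s: 11.25
tcp_pos: [0.4715, -0.1468, 0.2786]
eef_rot: [180.0, 0.0, -140.4]
contact_force: [4.5, 3.2, -3.3]
gripper_width: 0.0089
gripper_force: 40.0
```

Emit:
{"name": "send_rows", "arguments": {
  "moves": [
    {"slide": [0,-0.013,-0.02],"turn": 0,"gripper": 0},
    {"slide": [0,-0.027,-0.04],"turn": 0,"gripper": 0},
    {"slide": [0,-0.04,-0.06],"turn": 0,"gripper": 0},
    {"slide": [0,-0.04,-0.06],"turn": 0,"gripper": 0},
    {"slide": [0,-0.04,-0.06],"turn": 0,"gripper": 0}
  ]
}}

```text
time_s: 11.67
tcp_pos: [0.4751, -0.1513, 0.2875]
eef_rot: [180.0, 0.0, -140.4]
contact_force: [3.0, 3.9, -3.9]
gripper_width: 0.0088
gripper_force: 40.0
```

```bash
python3 gd.py | head -2
```

```text
tool st [8.300e-03 1.000e-04 2.875e-01] -140.44501881773965 [ 2.96363025  3.86412917 -3.85839582] 0.008761438776514823
orange bbox 283 412 110 123 right col rows [(295, np.int64(123)), (305, np.int64(123)), (395, np.int64(114)), (400, np.int64(114))]
```

Emit:
{"name": "send_rows", "arguments": {
  "moves": [
    {"slide": [0,-0.014,-0.019],"turn": 0,"gripper": 0},
    {"slide": [0,-0.028,-0.038],"turn": 0,"gripper": 0},
    {"slide": [0,-0.043,-0.057],"turn": 0,"gripper": 0},
    {"slide": [0,-0.043,-0.057],"turn": 0,"gripper": 0},
    {"slide": [0,-0.043,-0.057],"turn": 0,"gripper": 0}
  ]
}}

```text
time_s: 12.13
tcp_pos: [0.4791, -0.156, 0.296]
eef_rot: [179.9, 0.0, -140.4]
contact_force: [2.5, 6.4, -2.6]
gripper_width: 0.0089
gripper_force: 40.0
```

Emit:
{"name": "send_rows", "arguments": {
  "moves": [
    {"slide": [0,-0.015,-0.018],"turn": 0,"gripper": 0},
    {"slide": [0,-0.03,-0.036],"turn": 0,"gripper": 0},
    {"slide": [0,-0.046,-0.055],"turn": 0,"gripper": 0},
    {"slide": [0,-0.046,-0.055],"turn": 0,"gripper": 0},
    {"slide": [0,-0.046,-0.055],"turn": 0,"gripper": 0}
  ]
}}

```text
time_s: 12.55
tcp_pos: [0.4833, -0.1611, 0.3044]
eef_rot: [179.9, 0.0, -140.4]
contact_force: [1.3, 7.1, -0.6]
gripper_width: 0.0086
gripper_force: 40.0
```

```bash
python3 gd.py | head -2
```

```text
tool st [2.100e-02 1.000e-04 3.044e-01] -140.43131443522296 [ 1.27718801  7.05838625 -0.61595981] 0.00861046578662913
orange bbox 284 412 103 123 right col rows [(295, np.int64(122)), (305, np.int64(123)), (395, np.int64(107)), (400, np.int64(107))]
```

Emit:
{"name": "send_rows", "arguments": {
  "moves": [
    {"slide": [0,0,0],"turn": 0,"gripper": 0.15},
    {"slide": [0,0,0],"turn": 0,"gripper": 0.15},
    {"slide": [0,0.005,-0.03],"turn": 0,"gripper": 0.15},
    {"slide": [0,0.008,-0.1],"turn": 0,"gripper": 0.15},
    {"slide": [0,0.01,-0.2],"turn": 0,"gripper": 0.15}
  ]
}}

```text
time_s: 13.02
tcp_pos: [0.4819, -0.1611, 0.3347]
eef_rot: [180.0, -0.1, -140.5]
contact_force: [0.8, 0.1, -0.2]
gripper_width: 0.0131
gripper_force: 0.0
```

Emit:
{"name": "send_rows", "arguments": {
  "moves": [
    {"slide": [0,0.01,-0.1],"turn": 0,"gripper": 0.15},
    {"slide": [0,0.02,-0.2],"turn": 0,"gripper": 0.15},
    {"slide": [0,0.2,-0.2],"turn": 0,"gripper": 0.3},
    {"slide": [0,0.4,-0.2],"turn": 0,"gripper": 0.5},
    {"slide": [0,0.6,-0.2],"turn": 0,"gripper": 0.6}
  ]
}}

```text
time_s: 13.43
tcp_pos: [0.4248, -0.0915, 0.3653]
eef_rot: [-180.0, -0.0, -140.6]
contact_force: [0.4, 1.4, 0.6]
gripper_width: 0.0279
gripper_force: 0.0
```

```bash
python3 gd.py
python3 - <<'E'
from h import *
plan(S,[[-.19,0,.36,0],[-.19,.092,.3,0]])
E
```

```text
tool st [-0.0698 -0.0006  0.3653] -140.55456893708353 [0.36341171 1.38226897 0.5642597 ] 0.027939385551712066
orange bbox 284 412 103 123 right col rows [(295, np.int64(122)), (305, np.int64(123)), (395, np.int64(107)), (400, np.int64(107))]
25 [[283.6, 150.9], [408.3, 152.3]] [346.9 160. ]
35 [[283.6, 140.3], [410.3, 141.5]] [348.1 146.4]
40 [[283.6, 134.6], [411.1, 135.8]] [348.7 139.1]
45 [[283.7, 128.8], [411.8, 129.9]] [349.2 131.5]
50 [[283.7, 122.8], [412.3, 123.8]] [349.6 123.8]
55 [[283.8, 116.8], [412.8, 117.7]] [349.9 116. ]
60 [[283.9, 110.8], [413.0, 111.6]] [350.1 108.1]
65 [[284.0, 104.9], [413.2, 105.6]] [350.3 100.4]
70 [[284.1, 99.1], [413.1, 99.7]] [350.4  92.9]
[-0.19, 0.0, 0.36, 0.0] world [0.349, 0.002, 0.36] slide [-0.007, 0.777, 0.041] turn -1.001
[-0.19, 0.092, 0.3, 0.0] world [0.42, 0.06, 0.3] slide [0.0, -0.613, 0.4] turn -0.0
```

```bash
sed -i 's/^S=.*/S=np.array([.4679,-.1426,-.8797])/' h.py
python3 - <<'E'
from h import *
d=cv2.imread("pics/s1.png").max(2)
for r in range(5,130,8):
    c=np.where(d[r,300:430]<75)[0]+300; print(r,c.min() if len(c) else 0,c.max() if len(c) else 0,len(c),end=' | ')
print()
for z in (0,.05,.1,.15,.2,.25,.3,.35): print(z,proj("side",[.4599,-.131,.226+z]).round(1),end=' ')
print()
plan(S,[[-.11,.04,.34,-120],[-.13,.092,.3,-150],[-.13,.092,.26,180],[-.13,.092,.14,180],[-.05,.092,.09,180]])
E
```

```text
5 300 386 47 | 13 300 386 65 | 21 338 385 48 | 29 338 384 47 | 37 337 402 48 | 45 337 382 46 | 53 336 381 46 | 61 335 380 46 | 69 340 374 35 | 77 337 373 36 | 85 333 363 18 | 93 333 363 26 | 101 336 362 22 | 109 334 368 30 | 117 300 401 101 | 125 336 401 45 | 
0 [347. 150.] 0.05 [348.9 131.3] 0.1 [351.  111.4] 0.15 [353.3  90.1] 0.2 [355.7  67.3] 0.25 [358.3  42.8] 0.3 [361.1  16.4] 0.35 [364.1 -12. ] 
[-0.11, 0.04, 0.34, -120.0] world [0.429, -0.032, 0.34] slide [-0.275, 0.264, 0.174] turn 0.332
[-0.13, 0.092, 0.3, -150.0] world [0.456, 0.016, 0.3] slide [-0.234, 0.289, 0.267] turn 0.333
[-0.13, 0.092, 0.26, 180.0] world [0.456, 0.016, 0.26] slide [-0.0, -0.0, 0.267] turn 0.333
[-0.13, 0.092, 0.14, 180.0] world [0.456, 0.016, 0.14] slide [-0.0, -0.0, 0.8] turn -0.0
[-0.05, 0.092, 0.09, 180.0] world [0.507, -0.045, 0.09] slide [-0.533, 0.0, 0.333] turn -0.0
```

Emit:
{"name": "send_rows", "arguments": {
  "moves": [
    {"slide": [-0.1,0.1,0],"turn": 0.07,"gripper": 0.65},
    {"slide": [-0.2,0.2,0.05],"turn": 0.14,"gripper": 0.65},
    {"slide": [-0.275,0.264,0.1],"turn": 0.21,"gripper": 0.65},
    {"slide": [-0.275,0.264,0.174],"turn": 0.28,"gripper": 0.65},
    {"slide": [-0.275,0.264,0.174],"turn": 0.332,"gripper": 0.65}
  ]
}}

```text
time_s: 13.9
tcp_pos: [0.4313, -0.0341, 0.3376]
eef_rot: [-180.0, -0.1, -170.6]
contact_force: [0.7, -0.6, 0.9]
gripper_width: 0.0565
gripper_force: 0.0
```

Emit:
{"name": "send_rows", "arguments": {
  "moves": [
    {"slide": [-0.08,0.1,0.05],"turn": 0.07,"gripper": 0.65},
    {"slide": [-0.16,0.2,0.1],"turn": 0.14,"gripper": 0.65},
    {"slide": [-0.234,0.289,0.2],"turn": 0.21,"gripper": 0.65},
    {"slide": [-0.234,0.289,0.267],"turn": 0.28,"gripper": 0.65},
    {"slide": [-0.234,0.289,0.267],"turn": 0.333,"gripper": 0.65}
  ]
}}

```text
time_s: 14.32
tcp_pos: [0.4588, 0.0142, 0.2969]
eef_rot: [-179.9, -0.1, 159.4]
contact_force: [-0.2, -0.5, -0.2]
gripper_width: 0.0568
gripper_force: 0.0
```

Emit:
{"name": "send_rows", "arguments": {
  "moves": [
    {"slide": [0,0,0.05],"turn": 0.07,"gripper": 0.65},
    {"slide": [0,0,0.1],"turn": 0.14,"gripper": 0.65},
    {"slide": [0,0,0.2],"turn": 0.21,"gripper": 0.65},
    {"slide": [0,0,0.267],"turn": 0.28,"gripper": 0.65},
    {"slide": [0,0,0.267],"turn": 0.333,"gripper": 0.65}
  ]
}}

```text
time_s: 14.73
tcp_pos: [0.4585, 0.0135, 0.2572]
eef_rot: [-179.9, -0.0, 129.4]
contact_force: [0.0, 0.0, -0.8]
gripper_width: 0.0569
gripper_force: 0.0
```

```bash
cat > cart.py <<'E'
from h import *
from plant import get_state,optics
import sys
d=optics.capture("wrist");s=get_state()
CAM["w"]=(d["origin"],d["attitude"],d["intrinsics"][0][0],d["intrinsics"][0][2],d["intrinsics"][1][2])
T=np.array(s["tcp_pos"]);print("tool",R.from_euler('z',-S[2]).apply(T-[S[0],S[1],0]).round(4),s["eef_rot"],s["contact_force"])
for n in ("carton_a","carton_plain"):
    for x in optics.look_for("wrist",n): print(n,R.from_euler('z',-S[2]).apply(np.array(x["location"])-[S[0],S[1],0]).round(3),round(x["p"],2))
cv2.imwrite("pics/wc.png",d["img"][:,:,::-1])
E
python3 cart.py; python3 gd.py|head -2
python3 - <<'E'
from h import *
plan(S,[[-.13,.09,.14,180],[-.05,.09,.09,180]])
E
```

```text
tool [-0.1259  0.0927  0.2582] [-1.79921805e+02  9.78332039e-03  1.29128290e+02] [0.84756002 0.34844925 0.88448294]
carton_a [0.035 0.099 0.082] 0.98
carton_a [-0.077 -0.215  0.04 ] 0.93
carton_a [0.036 0.015 0.085] 0.73
carton_a [-0.055  0.294  0.024] 0.72
carton_plain [0.025 0.085 0.048] 0.37
tool st [-0.1257  0.0934  0.2591] 129.86427065895217 [ 0.64035808 -0.47681293 -1.35598569] 0.05688945982166046
orange bbox 297 412 104 123 right col rows [(305, np.int64(123)), (395, np.int64(107)), (400, np.int64(107))]
[-0.13, 0.09, 0.14, 180.0] world [0.454, 0.015, 0.14] slide [0.029, -0.023, 0.794] turn 0.003
[-0.05, 0.09, 0.09, 180.0] world [0.505, -0.047, 0.09] slide [-0.533, 0.0, 0.333] turn -0.0
```

Run:
```python
from h import *
from plant import optics
d=optics.capture("wrist")
CAM["w"]=(d["origin"],d["attitude"],d["intrinsics"][0][0],d["intrinsics"][0][2],d["intrinsics"][1][2])
h=cv2.cvtColor(d["img"],cv2.COLOR_RGB2HSV);m=cv2.inRange(h,(20,130,60),(34,255,255))
n,l,st,ce=cv2.connectedComponentsWithStats(m)
for i in range(1,n):
    if st[i,4]>150:
        x,y,w,hh,A=st[i]; f=lambda u,v:R.from_euler('z',-S[2]).apply(ray("w",(u,v),.080)-[S[0],S[1],0]).round(4)
        print(st[i],f(x,y+hh/2),f(x+w,y+hh/2),f(*ce[i]))
cv2.imwrite("pics/w9.png",d["img"][:,:,::-1])
```

```text
[142 257  25  62 790] [ 0.0016 -0.0695  0.08  ] [ 0.0014 -0.0403  0.08  ] [ 0.0013 -0.0581  0.08  ]
[398 257  25  62 797] [2.000e-04 2.292e-01 8.000e-02] [1.000e-04 2.584e-01 8.000e-02] [-1.000e-04  2.458e-01  8.000e-02]
[210 302  16  21 250] [0.0336 0.0082 0.08  ] [0.0335 0.0273 0.08  ] [0.0333 0.0184 0.08  ]
[264 302  40  21 813] [0.0333 0.0726 0.08  ] [0.033  0.1202 0.08  ] [0.0322 0.096  0.08  ]
[ 178  328  382   16 4468] [ 0.0661 -0.0323  0.08  ] [0.0639 0.4323 0.08  ] [0.0664 0.2303 0.08  ]
```

View pics/w9.png

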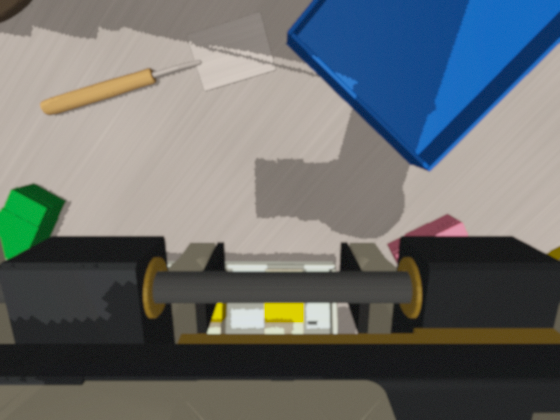

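Emit:
{"name": "send_rows", "arguments": {
  "moves": [
    {"slide": [0.0,-0.02,0.2],"turn": 0.003,"gripper": 0.62},
    {"slide": [0.0,-0.02,0.4],"turn": 0.003,"gripper": 0.62},
    {"slide": [0.0,-0.02,0.6],"turn": 0.003,"gripper": 0.62},
    {"slide": [0,-0.02,0.79],"turn": 0.003,"gripper": 0.62},
    {"slide": [0,-0.02,0.79],"turn": 0.003,"gripper": 0.62}
  ]
}}

```text
time_s: 15.4
tcp_pos: [0.454, 0.0111, 0.1355]
eef_rot: [-179.6, -0.2, 129.5]
contact_force: [-0.9, -0.2, -0.1]
gripper_width: 0.0546
gripper_force: 0.0
```

Emit:
{"name": "send_rows", "arguments": {
  "moves": [
    {"slide": [-0.15,0,0.1],"turn": 0,"gripper": 0.62},
    {"slide": [-0.3,0,0.2],"turn": 0,"gripper": 0.62},
    {"slide": [-0.45,0,0.3],"turn": 0,"gripper": 0.62},
    {"slide": [-0.5,0,0.3],"turn": 0,"gripper": 0.62},
    {"slide": [-0.5,0,0.3],"turn": 0,"gripper": 0.62}
  ]
}}

```text
time_s: 15.82
tcp_pos: [0.5062, -0.0469, 0.0954]
eef_rot: [-180.0, 0.0, 129.4]
contact_force: [0.1, 0.7, -0.1]
gripper_width: 0.0538
gripper_force: 0.0
```

```bash
python3 gd.py|head -2
python3 - <<'E'
from h import *
plan(S,[[-.02,.0964,.08,180]])
E
```

```text
tool st [-0.0493  0.0905  0.0954] 129.44480628555885 [ 0.07981613  0.65234359 -0.12727718] 0.05375438503035622
orange bbox 284 412 103 123 right col rows [(395, np.int64(107)), (400, np.int64(107))]
[-0.02, 0.096, 0.08, 180.0] world [0.529, -0.066, 0.08] slide [-0.2, 0.039, 0.106] turn -0.002
```

Emit:
{"name": "send_rows", "arguments": {
  "moves": [
    {"slide": [-0.02,0.04,0],"turn": 0,"gripper": 0.62},
    {"slide": [-0.08,0.04,0],"turn": 0,"gripper": 0.62},
    {"slide": [-0.14,0.04,0.05],"turn": 0,"gripper": 0.62},
    {"slide": [-0.2,0.04,0.1],"turn": 0,"gripper": 0.62},
    {"slide": [-0.2,0.04,0.1],"turn": 0,"gripper": 0.62}
  ]
}}

```text
time_s: 16.28
tcp_pos: [0.5285, -0.0661, 0.0781]
eef_rot: [-179.9, -0.1, 129.4]
contact_force: [-0.5, 0.6, -0.2]
gripper_width: 0.0544
gripper_force: 0.0
```

Emit:
{"name": "send_rows", "arguments": {
  "moves": [
    {"slide": [0,0,0.03],"turn": 0,"gripper": 0.62},
    {"slide": [0,0,0.06],"turn": 0,"gripper": 0.62},
    {"slide": [0,0,0.09],"turn": 0,"gripper": 0.62},
    {"slide": [0,0,0.12],"turn": 0,"gripper": 0.62},
    {"slide": [0,0,0.12],"turn": 0,"gripper": 0.62}
  ]
}}

```text
time_s: 16.7
tcp_pos: [0.5277, -0.0651, 0.0606]
eef_rot: [-179.9, -0.1, 129.5]
contact_force: [0.1, -0.3, -0.2]
gripper_width: 0.0545
gripper_force: 0.0
```

Emit:
{"name": "send_rows", "arguments": {
  "moves": [
    {"slide": [0,0,0.02],"turn": 0,"gripper": 0.62},
    {"slide": [0,0,0.04],"turn": 0,"gripper": 0.62},
    {"slide": [0,0,0.05],"turn": 0,"gripper": 0.62},
    {"slide": [0,0,0.05],"turn": 0,"gripper": 0.62},
    {"slide": [0,0,0.05],"turn": 0,"gripper": 0.62}
  ]
}}

```text
time_s: 17.12
tcp_pos: [0.5285, -0.0651, 0.0542]
eef_rot: [-180.0, 0.0, 129.5]
contact_force: [0.2, -0.5, 0.2]
gripper_width: 0.0543
gripper_force: 0.0
```

Emit:
{"name": "send_rows", "arguments": {
  "moves": [
    {"slide": [0,0,0.02],"turn": 0,"gripper": 0.62},
    {"slide": [0,0,0.04],"turn": 0,"gripper": 0.62},
    {"slide": [0,0,0.04],"turn": 0,"gripper": 0.62},
    {"slide": [0,0,0.04],"turn": 0,"gripper": 0.62},
    {"slide": [0,0,0.04],"turn": 0,"gripper": 0.62}
  ]
}}

```text
time_s: 17.53
tcp_pos: [0.5285, -0.0652, 0.0481]
eef_rot: [-180.0, -0.0, 129.5]
contact_force: [-0.6, -0.3, -0.1]
gripper_width: 0.0542
gripper_force: 0.0
```

Emit:
{"name": "send_rows", "arguments": {
  "moves": [
    {"slide": [0,0,0.02],"turn": 0,"gripper": 0.62},
    {"slide": [0,0,0.03],"turn": 0,"gripper": 0.62},
    {"slide": [0,0,0.03],"turn": 0,"gripper": 0.62},
    {"slide": [0,0,0.03],"turn": 0,"gripper": 0.62},
    {"slide": [0,0,0.03],"turn": 0,"gripper": 0.62}
  ]
}}

```text
time_s: 17.95
tcp_pos: [0.5285, -0.0652, 0.0437]
eef_rot: [-180.0, 0.0, 129.5]
contact_force: [0.3, -1.0, 0.8]
gripper_width: 0.0543
gripper_force: 0.0
```

```bash
python3 gd.py|head -2
```

```text
tool st [-0.0211  0.096   0.0437] 129.4618425091764 [ 0.27840548 -0.95439553  0.84318884] 0.054250409123006
orange bbox 288 412 104 123 right col rows [(395, np.int64(107)), (400, np.int64(107))]
```

Emit:
{"name": "send_rows", "arguments": {
  "moves": [
    {"slide": [0,0,0.01],"turn": 0,"gripper": 0.62},
    {"slide": [0,0,0.02],"turn": 0,"gripper": 0.62},
    {"slide": [0,0,0.03],"turn": 0,"gripper": 0.62},
    {"slide": [0,0,0.03],"turn": 0,"gripper": 0.62},
    {"slide": [0,0,0.03],"turn": 0,"gripper": 0.62}
  ]
}}

```text
time_s: 18.42
tcp_pos: [0.5283, -0.0652, 0.039]
eef_rot: [-180.0, -0.0, 129.5]
contact_force: [-0.5, -0.1, 0.0]
gripper_width: 0.0545
gripper_force: 0.0
```

Emit:
{"name": "send_rows", "arguments": {
  "moves": [
    {"slide": [0,0,0.01],"turn": 0,"gripper": 0.62},
    {"slide": [0,0,0.02],"turn": 0,"gripper": 0.62},
    {"slide": [0,0,0.02],"turn": 0,"gripper": 0.62},
    {"slide": [0,0,0.02],"turn": 0,"gripper": 0.62},
    {"slide": [0,0,0.02],"turn": 0,"gripper": 0.62}
  ]
}}

```text
time_s: 18.83
tcp_pos: [0.5285, -0.0652, 0.0362]
eef_rot: [-180.0, 0.0, 129.5]
contact_force: [-0.6, 0.3, -0.5]
gripper_width: 0.054
gripper_force: 0.0
```

```bash
python3 gd.py|head -2; cp pics/sl.png pics/s5.png
```

```text
tool st [-0.021   0.096   0.0362] 129.46435595950456 [-0.62574974  0.29955824 -0.4540673 ] 0.053982075897589604
orange bbox 288 412 104 123 right col rows [(395, np.int64(107)), (400, np.int64(107))]
```

Emit:
{"name": "send_rows", "arguments": {
  "moves": [
    {"slide": [0,0,-0.06],"turn": 0,"gripper": 0.62},
    {"slide": [0,0,-0.12],"turn": 0,"gripper": 0.62},
    {"slide": [-0.03,0,-0.15],"turn": 0,"gripper": 0.62},
    {"slide": [-0.06,0,-0.15],"turn": 0,"gripper": 0.62},
    {"slide": [-0.09,0,-0.15],"turn": 0,"gripper": 0.62}
  ]
}}

```text
time_s: 19.3
tcp_pos: [0.5404, -0.0739, 0.0613]
eef_rot: [179.7, 0.2, 129.6]
contact_force: [-1.2, 27.9, 14.0]
gripper_width: 0.0546
gripper_force: 0.0
```

Emit:
{"name": "send_rows", "arguments": {
  "moves": [
    {"slide": [0,0,0.02],"turn": 0,"gripper": 0.62},
    {"slide": [0,0,0.04],"turn": 0,"gripper": 0.62},
    {"slide": [0,0,0.06],"turn": 0,"gripper": 0.62},
    {"slide": [0,0,0.08],"turn": 0,"gripper": 0.62},
    {"slide": [0,0,0.08],"turn": 0,"gripper": 0.62}
  ]
}}

```text
time_s: 19.72
tcp_pos: [0.539, -0.0743, 0.0473]
eef_rot: [179.9, 0.1, 129.6]
contact_force: [0.8, 9.3, -0.5]
gripper_width: 0.0545
gripper_force: 0.0
```

```bash
python3 gd.py|head -2
```

```text
tool st [-0.0073  0.0983  0.0473] 129.58608205806476 [ 0.83589104  9.25574492 -0.54592242] 0.05453252237647768
orange bbox 287 412 101 123 right col rows [(395, np.int64(104)), (400, np.int64(104))]
```

Emit:
{"name": "send_rows", "arguments": {
  "moves": [
    {"slide": [0,0,0.01],"turn": 0,"gripper": 0.62},
    {"slide": [0,0,0.02],"turn": 0,"gripper": 0.62},
    {"slide": [0,0,0.03],"turn": 0,"gripper": 0.62},
    {"slide": [0,0,0.03],"turn": 0,"gripper": 0.62},
    {"slide": [0,0,0.03],"turn": 0,"gripper": 0.62}
  ]
}}

```text
time_s: 20.18
tcp_pos: [0.5377, -0.075, 0.0424]
eef_rot: [180.0, 0.0, 129.5]
contact_force: [-1.7, 5.7, -1.5]
gripper_width: 0.0545
gripper_force: 0.0
```

Emit:
{"name": "send_rows", "arguments": {
  "moves": [
    {"slide": [0,0,0.01],"turn": 0,"gripper": 0.62},
    {"slide": [0,0,0.02],"turn": 0,"gripper": 0.62},
    {"slide": [0,0,0.03],"turn": 0,"gripper": 0.62},
    {"slide": [0,0,0.03],"turn": 0,"gripper": 0.62},
    {"slide": [0,0,0.03],"turn": 0,"gripper": 0.62}
  ]
}}

```text
time_s: 20.6
tcp_pos: [0.5376, -0.0752, 0.0378]
eef_rot: [180.0, 0.0, 129.5]
contact_force: [-0.5, 5.0, -2.4]
gripper_width: 0.0545
gripper_force: 0.0
```

Emit:
{"name": "send_rows", "arguments": {
  "moves": [
    {"slide": [0,0,0.01],"turn": 0,"gripper": 0.62},
    {"slide": [0,0,0.02],"turn": 0,"gripper": 0.62},
    {"slide": [0,0,0.03],"turn": 0,"gripper": 0.62},
    {"slide": [0,0,0.03],"turn": 0,"gripper": 0.62},
    {"slide": [0,0,0.03],"turn": 0,"gripper": 0.62}
  ]
}}

```text
time_s: 21.02
tcp_pos: [0.5377, -0.0752, 0.0333]
eef_rot: [180.0, 0.0, 129.5]
contact_force: [0.9, 7.5, -2.1]
gripper_width: 0.0546
gripper_force: 0.0
```

Emit:
{"name": "send_rows", "arguments": {
  "moves": [
    {"slide": [0,0,0.01],"turn": 0,"gripper": 0.62},
    {"slide": [0,0,0.02],"turn": 0,"gripper": 0.62},
    {"slide": [0,0,0.03],"turn": 0,"gripper": 0.62},
    {"slide": [0,0,0.03],"turn": 0,"gripper": 0.62},
    {"slide": [0,0,0.03],"turn": 0,"gripper": 0.62}
  ]
}}

```text
time_s: 21.43
tcp_pos: [0.5377, -0.0752, 0.0289]
eef_rot: [180.0, 0.0, 129.5]
contact_force: [0.2, 6.0, -2.6]
gripper_width: 0.0543
gripper_force: 0.0
```

Emit:
{"name": "send_rows", "arguments": {
  "moves": [
    {"slide": [0,0,0],"turn": 0,"gripper": 0.4},
    {"slide": [0,0,0],"turn": 0,"gripper": 0.4},
    {"slide": [0,0,0],"turn": 0,"gripper": 0.4},
    {"slide": [0,0,0],"turn": 0,"gripper": 0.4},
    {"slide": [0,0,0],"turn": 0,"gripper": 0.4}
  ],
  "newtons": 40
}}

```text
time_s: 21.85
tcp_pos: [0.5377, -0.0752, 0.0289]
eef_rot: [180.0, 0.0, 129.5]
contact_force: [0.3, 6.0, -1.9]
gripper_width: 0.0457
gripper_force: 40.0
```

```bash
python3 gd.py|head -2
```

```text
tool st [-0.0075  0.0968  0.0289] 129.4994621098479 [ 0.26199134  5.99755197 -1.92368922] 0.04569172510031434
orange bbox 288 412 101 123 right col rows [(395, np.int64(104)), (400, np.int64(104))]
```

Emit:
{"name": "send_rows", "arguments": {
  "moves": [
    {"slide": [0,0,-0.04],"turn": 0,"gripper": 0.4},
    {"slide": [0.01,0,-0.09],"turn": 0,"gripper": 0.4},
    {"slide": [0.02,0,-0.14],"turn": 0,"gripper": 0.4},
    {"slide": [0.03,0,-0.2],"turn": 0,"gripper": 0.4},
    {"slide": [0.04,0,-0.25],"turn": 0,"gripper": 0.4}
  ],
  "newtons": 45
}}

```text
time_s: 22.32
tcp_pos: [0.5336, -0.071, 0.0676]
eef_rot: [179.9, 0.0, 129.5]
contact_force: [0.1, 0.8, -1.3]
gripper_width: 0.0457
gripper_force: 45.0
```

```bash
python3 gd.py|head -2;python3 - <<'E'
from h import *
from plant import optics
d=optics.capture("side")["img"];a=cv2.resize(d[60:240,260:420],None,fx=3.3,fy=3.3);t=optics.capture("top")["img"];b=cv2.resize(t[160:290,310:420],None,fx=2.4,fy=2.4)
im=np.zeros((a.shape[0],a.shape[1]+b.shape[1],3),np.uint8);im[:,:a.shape[1]]=a;im[:b.shape[0],a.shape[1]:]=b;cv2.imwrite("pics/c10.png",im[:,:,::-1])
E
```

```text
tool st [-0.0133  0.0962  0.0676] 129.45000716979678 [ 0.06629101  0.82029585 -1.31675792] 0.045744054304884464
orange bbox 284 412 100 123 right col rows [(395, np.int64(104)), (400, np.int64(104))]
```

View pics/c10.png

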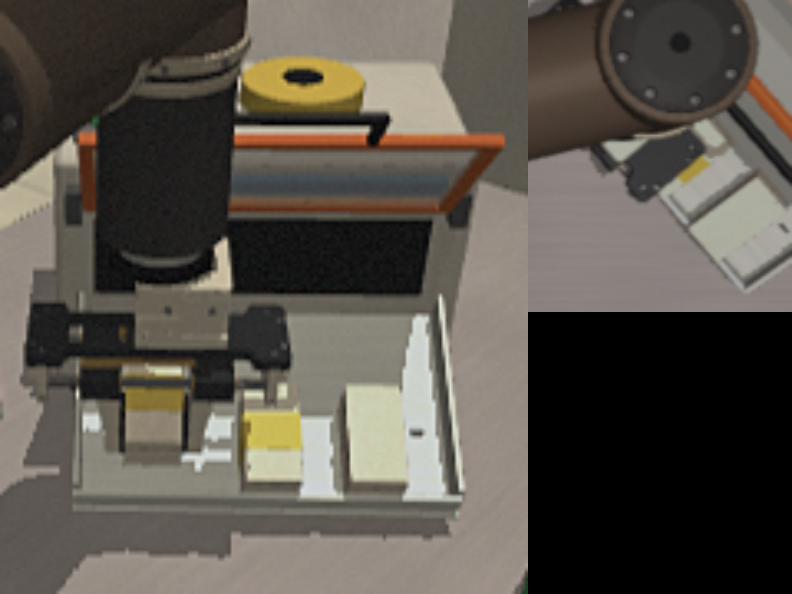

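The picture shows the first banded carton held level in the fingers, clear of the tray floor, with the guard still standing. The other two cartons are in place. I'll carry it to the tote.

```bash
cat > tw.py <<'E'
from h import *
from plant import get_state
import sys,json
def planw(wps,p=None,yaw=None):
    s=get_state();p=np.array(s["tcp_pos"] if p is None else p);yaw=s["eef_rot"][2] if yaw is None else yaw
    for w in wps:
        t=np.array(w[:3]);M=R.from_euler('xyz',[180,0,yaw],degrees=True).as_matrix();d=M.T@(t-p)/.15
        dy=(w[3]-yaw+180)%360-180;print(w,"slide",d.round(3).tolist(),"turn",round(-dy/90,3));p=t;yaw=w[3]
if __name__=="__main__": planw(json.loads(sys.argv[1]))
E
python3 tw.py '[[0.494,-0.02,0.12,129.5],[0.465,0.07,0.17,152],[0.439,0.185,0.15,180],[0.439,0.185,0.05,180]]'
```

```text
[0.494, -0.02, 0.12, 129.5] slide [0.431, 0.01, -0.351] turn -0.0
[0.465, 0.07, 0.17, 152] slide [0.586, 0.232, -0.333] turn -0.25
[0.439, 0.185, 0.15, 180] slide [0.513, 0.596, 0.133] turn -0.311
[0.439, 0.185, 0.05, 180] slide [0.0, -0.0, 0.667] turn 0.0
```

Emit:
{"name": "send_rows", "arguments": {
  "moves": [
    {"slide": [0.08,0,-0.03],"turn": 0,"gripper": 0.4},
    {"slide": [0.18,0,-0.08],"turn": 0,"gripper": 0.4},
    {"slide": [0.28,0,-0.16],"turn": 0,"gripper": 0.4},
    {"slide": [0.37,0.01,-0.25],"turn": 0,"gripper": 0.4},
    {"slide": [0.43,0.01,-0.35],"turn": 0,"gripper": 0.4}
  ]
}}

```text
time_s: 22.88
tcp_pos: [0.4916, -0.0194, 0.1185]
eef_rot: [-179.9, -0.1, 129.5]
contact_force: [0.1, -0.1, -1.5]
gripper_width: 0.0459
gripper_force: 45.0
```

Emit:
{"name": "send_rows", "arguments": {
  "moves": [
    {"slide": [0.1,0.04,-0.08],"turn": -0.05,"gripper": 0.4},
    {"slide": [0.22,0.09,-0.16],"turn": -0.1,"gripper": 0.4},
    {"slide": [0.35,0.14,-0.24],"turn": -0.15,"gripper": 0.4},
    {"slide": [0.47,0.19,-0.3],"turn": -0.2,"gripper": 0.4},
    {"slide": [0.586,0.232,-0.333],"turn": -0.25,"gripper": 0.4}
  ]
}}

```text
time_s: 23.3
tcp_pos: [0.4639, 0.071, 0.1696]
eef_rot: [179.9, 0.0, 152.2]
contact_force: [0.8, 0.3, -1.9]
gripper_width: 0.0456
gripper_force: 45.0
```

Emit:
{"name": "send_rows", "arguments": {
  "moves": [
    {"slide": [0.1,0.12,0],"turn": -0.06,"gripper": 0.4},
    {"slide": [0.21,0.24,0.03],"turn": -0.12,"gripper": 0.4},
    {"slide": [0.32,0.37,0.06],"turn": -0.19,"gripper": 0.4},
    {"slide": [0.43,0.5,0.1],"turn": -0.25,"gripper": 0.4},
    {"slide": [0.513,0.596,0.133],"turn": -0.311,"gripper": 0.4}
  ]
}}

```text
time_s: 23.72
tcp_pos: [0.4373, 0.1864, 0.1482]
eef_rot: [180.0, -0.0, -179.8]
contact_force: [0.2, 0.1, -0.7]
gripper_width: 0.0457
gripper_force: 45.0
```

```bash
python3 gd.py|head -2; python3 tw.py '[[0.439,0.185,0.05,180]]'
python3 - <<'E'
from plant import optics
import numpy as np
for c in ("top","side"):
    optics.capture(c)
    for n in ("carton_a","tote"): print(c,n,[(np.round(x["location"],3).tolist(),round(x["p"],2)) for x in optics.look_for(c,n)])
E
```

```text
tool st [-0.273   0.1861  0.1482] -179.75597358319678 [ 0.2000115   0.1305537  -0.68716772] 0.04566509441333967
orange bbox 316 412 100 123 right col rows [(395, np.int64(104)), (400, np.int64(118))]
[0.439, 0.185, 0.05, 180] slide [-0.013, -0.021, 0.649] turn 0.008
top carton_a [([0.486, -0.164, 0.078], 0.89), ([0.782, -0.085, 0.039], 0.87), ([0.508, 0.177, 0.212], 0.72), ([0.25, -0.241, 0.038], 0.63), ([0.666, 0.06, 0.038], 0.62)]
top tote [([0.551, 0.27, 0.005], 0.69)]
side carton_a [([0.435, 0.182, 0.183], 0.75), ([0.491, -0.249, 0.274], 0.66), ([0.479, -0.149, 0.074], 0.65), ([0.244, -0.222, 0.035], 0.65), ([0.786, -0.058, 0.028], 0.5)]
side tote [([0.47, 0.278, 0.003], 0.84)]
```

Emit:
{"name": "send_rows", "arguments": {
  "moves": [
    {"slide": [0,0,0.18],"turn": 0,"gripper": 0.4},
    {"slide": [0,0,0.36],"turn": 0,"gripper": 0.4},
    {"slide": [0,0,0.54],"turn": 0,"gripper": 0.4},
    {"slide": [0,0,0.72],"turn": 0,"gripper": 0.4},
    {"slide": [0,0,0.72],"turn": 0,"gripper": 0.4}
  ]
}}

```text
time_s: 24.48
tcp_pos: [0.4361, 0.1819, 0.0367]
eef_rot: [-179.7, -0.3, 179.8]
contact_force: [-0.2, -0.7, -1.3]
gripper_width: 0.0459
gripper_force: 45.0
```

Emit:
{"name": "send_rows", "arguments": {
  "moves": [
    {"slide": [0,0,0.02],"turn": 0,"gripper": 0.4},
    {"slide": [0,0,0.05],"turn": 0,"gripper": 0.4},
    {"slide": [0,0,0.07],"turn": 0,"gripper": 0.4},
    {"slide": [0,0,0.08],"turn": 0,"gripper": 0.4},
    {"slide": [0,0,0.08],"turn": 0,"gripper": 0.4}
  ]
}}

```text
time_s: 24.9
tcp_pos: [0.4389, 0.1851, 0.0293]
eef_rot: [179.9, 0.1, 179.9]
contact_force: [-0.2, -0.8, -1.1]
gripper_width: 0.0454
gripper_force: 45.0
```

Emit:
{"name": "send_rows", "arguments": {
  "moves": [
    {"slide": [0,0,0.02],"turn": 0,"gripper": 0.4},
    {"slide": [0,0,0.04],"turn": 0,"gripper": 0.4},
    {"slide": [0,0,0.06],"turn": 0,"gripper": 0.4},
    {"slide": [0,0,0.06],"turn": 0,"gripper": 0.4},
    {"slide": [0,0,0.06],"turn": 0,"gripper": 0.4}
  ]
}}

```text
time_s: 25.32
tcp_pos: [0.4383, 0.1847, 0.0194]
eef_rot: [-180.0, -0.0, 180.0]
contact_force: [-0.0, -0.0, -1.3]
gripper_width: 0.0457
gripper_force: 45.0
```

Emit:
{"name": "send_rows", "arguments": {
  "moves": [
    {"slide": [0,0,0.02],"turn": 0,"gripper": 0.4},
    {"slide": [0,0,0.04],"turn": 0,"gripper": 0.4},
    {"slide": [0,0,0.04],"turn": 0,"gripper": 0.4},
    {"slide": [0,0,0.04],"turn": 0,"gripper": 0.4},
    {"slide": [0,0,0.04],"turn": 0,"gripper": 0.4}
  ]
}}

```text
time_s: 25.73
tcp_pos: [0.4385, 0.1848, 0.0136]
eef_rot: [-180.0, -0.0, 180.0]
contact_force: [0.9, 1.6, -2.2]
gripper_width: 0.0459
gripper_force: 45.0
```

Emit:
{"name": "send_rows", "arguments": {
  "moves": [
    {"slide": [0,0,0.01],"turn": 0,"gripper": 0.4},
    {"slide": [0,0,0.02],"turn": 0,"gripper": 0.4},
    {"slide": [0,0,0.03],"turn": 0,"gripper": 0.4},
    {"slide": [0,0,0.03],"turn": 0,"gripper": 0.4},
    {"slide": [0,0,0.03],"turn": 0,"gripper": 0.4}
  ]
}}

```text
time_s: 26.15
tcp_pos: [0.4384, 0.1848, 0.009]
eef_rot: [-180.0, -0.0, 180.0]
contact_force: [0.7, -0.2, -1.8]
gripper_width: 0.0457
gripper_force: 45.0
```

Emit:
{"name": "send_rows", "arguments": {
  "moves": [
    {"slide": [0,0,0.01],"turn": 0,"gripper": 0.4},
    {"slide": [0,0,0.02],"turn": 0,"gripper": 0.4},
    {"slide": [0,0,0.02],"turn": 0,"gripper": 0.4},
    {"slide": [0,0,0.02],"turn": 0,"gripper": 0.4},
    {"slide": [0,0,0.02],"turn": 0,"gripper": 0.4}
  ]
}}

```text
time_s: 26.57
tcp_pos: [0.4389, 0.185, 0.0081]
eef_rot: [180.0, 0.1, -180.0]
contact_force: [-8.1, -3.2, 26.9]
gripper_width: 0.0457
gripper_force: 45.0
```

Emit:
{"name": "send_rows", "arguments": {
  "moves": [
    {"slide": [0,0,0.01],"turn": 0,"gripper": 0.4},
    {"slide": [0,0,0.02],"turn": 0,"gripper": 0.4},
    {"slide": [0,0,0.02],"turn": 0,"gripper": 0.4},
    {"slide": [0,0,0.02],"turn": 0,"gripper": 0.4},
    {"slide": [0,0,0.02],"turn": 0,"gripper": 0.4}
  ]
}}

```text
time_s: 26.98
tcp_pos: [0.44, 0.1852, 0.007]
eef_rot: [180.0, 0.2, -179.9]
contact_force: [-11.6, -6.9, 48.9]
gripper_width: 0.0455
gripper_force: 45.1
```

Emit:
{"name": "send_rows", "arguments": {
  "moves": [
    {"slide": [0,0,-0.02],"turn": 0,"gripper": 0.4},
    {"slide": [0,0,-0.03],"turn": 0,"gripper": 0.4},
    {"slide": [0,0,-0.03],"turn": 0,"gripper": 0.4},
    {"slide": [0,0,-0.03],"turn": 0,"gripper": 0.4},
    {"slide": [0,0,-0.03],"turn": 0,"gripper": 0.4}
  ]
}}

```text
time_s: 27.4
tcp_pos: [0.4388, 0.1851, 0.0077]
eef_rot: [180.0, 0.0, 180.0]
contact_force: [-1.9, -0.2, 4.5]
gripper_width: 0.0455
gripper_force: 45.0
```

Emit:
{"name": "send_rows", "arguments": {
  "moves": [
    {"slide": [0,0,0],"turn": 0,"gripper": 0.4},
    {"slide": [0,0,0],"turn": 0,"gripper": 0.4},
    {"slide": [0,0,0],"turn": 0,"gripper": 0.4},
    {"slide": [0,0,0],"turn": 0,"gripper": 0.4},
    {"slide": [0,0,0],"turn": 0,"gripper": 0.4}
  ],
  "newtons": 4
}}

```text
time_s: 27.82
tcp_pos: [0.4388, 0.1851, 0.0077]
eef_rot: [180.0, 0.0, 180.0]
contact_force: [1.1, 0.8, 2.8]
gripper_width: 0.0462
gripper_force: 4.0
```

```bash
cat > lk.py <<'E'
from plant import optics,get_state
import numpy as np
print(get_state()["gripper_width"],get_state()["contact_force"])
for c in ("top","side"):
    optics.capture(c); print(c,[(np.round(x["location"],3).tolist(),round(x["p"],2)) for x in optics.look_for(c,"carton_a")])
E
python3 lk.py
```

```text
0.04617931729958289 [1.08719972 0.78388139 2.82580026]
top [([0.486, -0.163, 0.079], 0.82), ([0.778, -0.083, 0.039], 0.74), ([0.251, -0.243, 0.038], 0.67), ([0.671, 0.064, 0.038], 0.57), ([0.51, 0.177, 0.071], 0.55)]
side [([0.475, -0.15, 0.073], 0.72), ([0.245, -0.222, 0.037], 0.67), ([0.436, 0.181, 0.044], 0.65), ([0.678, 0.104, 0.04], 0.59)]
```

Emit:
{"name": "send_rows", "arguments": {
  "moves": [
    {"slide": [0,0,0],"turn": 0,"gripper": 0.53},
    {"slide": [0,0,0],"turn": 0,"gripper": 0.55},
    {"slide": [0,0,0],"turn": 0,"gripper": 0.58},
    {"slide": [0,0,0],"turn": 0,"gripper": 0.6},
    {"slide": [0,0,0],"turn": 0,"gripper": 0.6}
  ],
  "newtons": 4
}}

```text
time_s: 28.43
tcp_pos: [0.4381, 0.1845, 0.0074]
eef_rot: [-180.0, -0.0, 179.9]
contact_force: [0.2, 0.1, 0.6]
gripper_width: 0.0523
gripper_force: 0.0
```

Emit:
{"name": "send_rows", "arguments": {
  "moves": [
    {"slide": [0,0,-0.1],"turn": 0,"gripper": 0.6},
    {"slide": [0,0,-0.3],"turn": 0,"gripper": 0.6},
    {"slide": [0,0,-0.5],"turn": 0,"gripper": 0.6},
    {"slide": [0,0,-0.75],"turn": 0,"gripper": 0.6},
    {"slide": [0,0,-0.95],"turn": 0,"gripper": 0.6}
  ]
}}

```text
time_s: 28.85
tcp_pos: [0.4384, 0.1847, 0.1524]
eef_rot: [180.0, 0.0, 180.0]
contact_force: [0.6, 0.7, -0.3]
gripper_width: 0.0526
gripper_force: 0.0
```

```bash
python3 lk.py
python3 - <<'E'
from h import *
plan(S,[[-.25,.1,.17,-140],[-.14,.03,.15,180],[-.06,.005,.09,180],[-.02,.005,.06,180]])
E
```

```text
0.052589813016150316 [ 0.64815674  0.72434711 -0.31983533]
top [([0.78, -0.082, 0.037], 0.97), ([0.486, -0.164, 0.077], 0.95), ([0.512, 0.178, 0.046], 0.83), ([0.25, -0.241, 0.038], 0.78), ([0.667, 0.062, 0.041], 0.56)]
side [([0.243, -0.22, 0.036], 0.61), ([0.478, 0.197, 0.045], 0.59), ([0.496, -0.247, 0.275], 0.59), ([0.791, -0.055, 0.031], 0.53)]
[-0.25, 0.1, 0.17, -140.0] world [0.386, 0.114, 0.17] slide [0.353, -0.476, -0.127] turn 0.115
[-0.14, 0.03, 0.15, 180.0] world [0.402, -0.016, 0.15] slide [-0.262, -0.829, 0.133] turn 0.444
[-0.06, 0.005, 0.09, 180.0] world [0.434, -0.093, 0.09] slide [-0.533, -0.167, 0.4] turn -0.0
[-0.02, 0.005, 0.06, 180.0] world [0.459, -0.124, 0.06] slide [-0.267, 0.0, 0.2] turn -0.0
```

Run:
```python
from h import *
from tw import planw
a=world(S,[-.10,.004,.14]);b=world(S,[-.06,.004,.036]);c=world(S,[-.035,.004,.036]);y=np.degrees(S[2])+180
planw([[.435,.09,.16,157],[*a,y],[*b,y],[*c,y]])
```

```text
[0.435, 0.09, 0.16, 157] slide [0.023, -0.634, -0.06] turn 0.255
[np.float64(0.4072439570768033), np.float64(-0.06299570076371933), np.float64(0.13999999999999999), np.float64(129.59690276234147)] slide [-0.228, -1.011, 0.133] turn 0.304
[np.float64(0.4327392505642825), np.float64(-0.09381760871873243), np.float64(0.03599999999999999), np.float64(129.59690276234147)] slide [-0.267, -0.0, 0.693] turn -0.0
[np.float64(0.448673808993957), np.float64(-0.11308130119061562), np.float64(0.03599999999999999), np.float64(129.59690276234147)] slide [-0.167, 0.0, 0.0] turn -0.0
```

Emit:
{"name": "send_rows", "arguments": {
  "moves": [
    {"slide": [0,-0.15,-0.02],"turn": 0.06,"gripper": 0.66},
    {"slide": [0.01,-0.3,-0.04],"turn": 0.12,"gripper": 0.66},
    {"slide": [0.02,-0.46,-0.06],"turn": 0.19,"gripper": 0.66},
    {"slide": [0.023,-0.634,-0.06],"turn": 0.255,"gripper": 0.66},
    {"slide": [0.023,-0.634,-0.06],"turn": 0.255,"gripper": 0.66}
  ]
}}

```text
time_s: 29.47
tcp_pos: [0.4331, 0.0864, 0.1577]
eef_rot: [-179.8, -0.1, 156.5]
contact_force: [-0.3, -0.2, -0.5]
gripper_width: 0.0579
gripper_force: 0.0
```

Emit:
{"name": "send_rows", "arguments": {
  "moves": [
    {"slide": [-0.05,-0.2,0],"turn": 0.07,"gripper": 0.66},
    {"slide": [-0.1,-0.42,0.03],"turn": 0.14,"gripper": 0.66},
    {"slide": [-0.15,-0.65,0.06],"turn": 0.21,"gripper": 0.66},
    {"slide": [-0.2,-0.88,0.1],"turn": 0.28,"gripper": 0.66},
    {"slide": [-0.228,-1.0,0.133],"turn": 0.304,"gripper": 0.66}
  ]
}}

```text
time_s: 29.88
tcp_pos: [0.4055, -0.0641, 0.1376]
eef_rot: [-179.8, -0.1, 129.3]
contact_force: [-0.3, -0.1, -0.2]
gripper_width: 0.0579
gripper_force: 0.0
```

```bash
python3 gd.py|head -2
python3 - <<'E'
from h import *
plan(S,[[-.06,.004,.036,180],[-.035,.004,.036,180]])
E
```

```text
tool st [-0.1003  0.002   0.1376] 129.26194819871657 [-0.32862864 -0.06411358 -0.21280934] 0.05792411020598097
orange bbox 284 412 100 123 right col rows [(295, np.int64(122)), (305, np.int64(122)), (395, np.int64(104)), (400, np.int64(104))]
[-0.06, 0.004, 0.036, 180.0] world [0.433, -0.094, 0.036] slide [-0.266, 0.025, 0.671] turn -0.004
[-0.035, 0.004, 0.036, 180.0] world [0.449, -0.113, 0.036] slide [-0.167, 0.0, 0.0] turn -0.0
```

Emit:
{"name": "send_rows", "arguments": {
  "moves": [
    {"slide": [-0.1,0.015,0.15],"turn": 0,"gripper": 0.66},
    {"slide": [-0.2,0.015,0.32],"turn": 0,"gripper": 0.66},
    {"slide": [-0.266,0.015,0.5],"turn": 0,"gripper": 0.66},
    {"slide": [-0.266,0.015,0.67],"turn": 0,"gripper": 0.66},
    {"slide": [-0.266,0.015,0.67],"turn": 0,"gripper": 0.66}
  ]
}}

```text
time_s: 30.35
tcp_pos: [0.4308, -0.0919, 0.0336]
eef_rot: [-179.5, -0.3, 129.5]
contact_force: [-1.1, 0.1, -0.3]
gripper_width: 0.0579
gripper_force: 0.0
```

Emit:
{"name": "send_rows", "arguments": {
  "moves": [
    {"slide": [-0.04,0,0],"turn": 0,"gripper": 0.66},
    {"slide": [-0.08,0,0],"turn": 0,"gripper": 0.66},
    {"slide": [-0.12,0,0],"turn": 0,"gripper": 0.66},
    {"slide": [-0.14,0,0],"turn": 0,"gripper": 0.66},
    {"slide": [-0.16,0,0],"turn": 0,"gripper": 0.66}
  ]
}}

```text
time_s: 30.77
tcp_pos: [0.4515, -0.1096, 0.0398]
eef_rot: [179.9, 0.1, 129.6]
contact_force: [0.0, 0.1, -0.5]
gripper_width: 0.0582
gripper_force: 0.0
```

Emit:
{"name": "send_rows", "arguments": {
  "moves": [
    {"slide": [-0.015,0,0],"turn": 0,"gripper": 0.66},
    {"slide": [-0.03,0,0],"turn": 0,"gripper": 0.66},
    {"slide": [-0.045,0,0],"turn": 0,"gripper": 0.66},
    {"slide": [-0.06,0,0],"turn": 0,"gripper": 0.66},
    {"slide": [-0.075,0,0],"turn": 0,"gripper": 0.66}
  ]
}}

```text
time_s: 31.18
tcp_pos: [0.4575, -0.1182, 0.0387]
eef_rot: [-180.0, -0.0, 129.6]
contact_force: [-1.9, 2.6, 1.7]
gripper_width: 0.0579
gripper_force: 1.6
```

```bash
python3 gd.py|head -2
```

```text
tool st [-0.0254  0.0075  0.0387] 129.6399653865828 [-1.93524789  2.59356065  1.65264367] 0.05785080494779709
orange bbox 321 412 100 123 right col rows [(395, np.int64(104)), (400, np.int64(104))]
```

Emit:
{"name": "send_rows", "arguments": {
  "moves": [
    {"slide": [-0.012,-0.013,0],"turn": 0,"gripper": 0.66},
    {"slide": [-0.025,-0.013,0],"turn": 0,"gripper": 0.66},
    {"slide": [-0.037,-0.013,0],"turn": 0,"gripper": 0.66},
    {"slide": [-0.05,-0.013,0],"turn": 0,"gripper": 0.66},
    {"slide": [-0.05,-0.013,0],"turn": 0,"gripper": 0.66}
  ]
}}

```text
time_s: 31.65
tcp_pos: [0.4604, -0.1251, 0.0386]
eef_rot: [-180.0, -0.0, 129.7]
contact_force: [-2.0, 5.3, -0.1]
gripper_width: 0.058
gripper_force: 0.3
```

Emit:
{"name": "send_rows", "arguments": {
  "moves": [
    {"slide": [-0.012,0,0],"turn": 0,"gripper": 0.66},
    {"slide": [-0.025,0,0],"turn": 0,"gripper": 0.66},
    {"slide": [-0.035,0,0.01],"turn": 0,"gripper": 0.66},
    {"slide": [-0.035,0,0.03],"turn": 0,"gripper": 0.66},
    {"slide": [-0.035,0,0.05],"turn": 0,"gripper": 0.66}
  ]
}}

```text
time_s: 32.07
tcp_pos: [0.4644, -0.129, 0.0321]
eef_rot: [179.9, 0.1, 129.7]
contact_force: [-11.1, 10.7, 11.0]
gripper_width: 0.0578
gripper_force: 0.7
```

```bash
python3 gd.py|head -2
```

```text
tool st [-0.0127  0.006   0.0321] 129.7220242544286 [-11.07621049  10.73850238  11.01952564] 0.05783933163956348
orange bbox 319 412 98 123 right col rows [(395, np.int64(101)), (400, np.int64(101))]
```

Emit:
{"name": "send_rows", "arguments": {
  "moves": [
    {"slide": [0,0,0],"turn": 0,"gripper": 0.4},
    {"slide": [0,0,0],"turn": 0,"gripper": 0.4},
    {"slide": [0,0,0],"turn": 0,"gripper": 0.4},
    {"slide": [0,0,0],"turn": 0,"gripper": 0.4},
    {"slide": [0,0,0],"turn": 0,"gripper": 0.4}
  ],
  "newtons": 45
}}

```text
time_s: 32.53
tcp_pos: [0.4632, -0.1292, 0.0309]
eef_rot: [-179.9, -0.1, 129.7]
contact_force: [-5.1, 2.9, 1.1]
gripper_width: 0.0451
gripper_force: 45.0
```

Emit:
{"name": "send_rows", "arguments": {
  "moves": [
    {"slide": [0,0,-0.04],"turn": 0,"gripper": 0.4},
    {"slide": [0.01,0,-0.08],"turn": 0,"gripper": 0.4},
    {"slide": [0.02,0,-0.12],"turn": 0,"gripper": 0.4},
    {"slide": [0.03,0,-0.17],"turn": 0,"gripper": 0.4},
    {"slide": [0.04,0,-0.22],"turn": 0,"gripper": 0.4}
  ],
  "newtons": 50
}}

```text
time_s: 32.95
tcp_pos: [0.4606, -0.1245, 0.0653]
eef_rot: [180.0, 0.0, 129.6]
contact_force: [0.4, 0.7, -0.5]
gripper_width: 0.0452
gripper_force: 50.0
```

```bash
python3 gd.py|head -2; python3 lk.py
```

```text
tool st [-0.0186  0.0059  0.0653] 129.6427009235182 [ 0.38943567  0.73444535 -0.51677647] 0.045175340261266586
orange bbox 289 412 98 123 right col rows [(295, np.int64(122)), (305, np.int64(122)), (395, np.int64(100)), (400, np.int64(100))]
0.0455526551093195 [ 0.77743057  0.0543229  -0.08102101]
top [([0.781, -0.082, 0.039], 0.92), ([0.505, 0.189, 0.048], 0.74), ([0.248, -0.244, 0.041], 0.59), ([0.667, 0.061, 0.04], 0.56)]
side [([0.479, 0.197, 0.044], 0.83), ([0.244, -0.219, 0.037], 0.76), ([0.467, -0.132, 0.098], 0.73), ([0.776, -0.075, 0.034], 0.62), ([0.474, -0.269, 0.256], 0.6)]
```

Emit:
{"name": "send_rows", "arguments": {
  "moves": [
    {"slide": [0.03,0,-0.05],"turn": 0,"gripper": 0.4},
    {"slide": [0.08,0,-0.1],"turn": 0,"gripper": 0.4},
    {"slide": [0.15,0,-0.13],"turn": 0,"gripper": 0.4},
    {"slide": [0.2,0,-0.13],"turn": 0,"gripper": 0.4},
    {"slide": [0.2,0,-0.13],"turn": 0,"gripper": 0.4}
  ]
}}

```text
time_s: 33.62
tcp_pos: [0.4401, -0.1003, 0.0842]
eef_rot: [179.9, -0.0, 129.7]
contact_force: [-0.4, -0.8, -2.8]
gripper_width: 0.0451
gripper_force: 50.0
```

```bash
python3 gd.py|head -2; python3 lk.py
python3 - <<'E'
from tw import planw
planw([[.425,-.05,.15,129.6],[.435,.08,.17,155],[.439,.272,.15,180]])
from h import *
print(ray("top",(160,218),.045))
E
```

```text
tool st [-0.0503  0.0055  0.0842] 129.68227088917118 [-0.36074997 -0.82008688 -2.78034696] 0.04505721014502785
orange bbox 289 412 98 123 right col rows [(295, np.int64(122)), (305, np.int64(122)), (395, np.int64(101)), (400, np.int64(101))]
0.04491217584644463 [-0.58306129 -0.76795594 -1.44509994]
top [([0.669, 0.06, 0.04], 0.96), ([0.247, -0.241, 0.038], 0.93), ([0.779, -0.084, 0.038], 0.88), ([0.489, 0.18, 0.048], 0.59)]
side [([0.245, -0.222, 0.036], 0.92), ([0.658, 0.073, 0.038], 0.91), ([0.777, -0.073, 0.033], 0.9), ([0.45, -0.111, 0.119], 0.67), ([0.478, 0.195, 0.045], 0.61), ([0.462, 0.295, 0.006], 0.49)]
[0.425, -0.05, 0.15, 129.6] slide [0.333, 0.135, -0.443] turn 0.001
[0.435, 0.08, 0.17, 155] slide [0.625, 0.604, -0.133] turn -0.282
[0.439, 0.272, 0.15, 180] slide [0.517, 1.171, 0.133] turn -0.278
[0.505431   0.37342739 0.045     ]
```

Emit:
{"name": "send_rows", "arguments": {
  "moves": [
    {"slide": [0.07,0.03,-0.09],"turn": 0,"gripper": 0.4},
    {"slide": [0.14,0.06,-0.18],"turn": 0,"gripper": 0.4},
    {"slide": [0.21,0.09,-0.27],"turn": 0,"gripper": 0.4},
    {"slide": [0.28,0.12,-0.36],"turn": 0,"gripper": 0.4},
    {"slide": [0.333,0.135,-0.443],"turn": 0,"gripper": 0.4}
  ]
}}

```text
time_s: 34.28
tcp_pos: [0.4249, -0.0496, 0.1507]
eef_rot: [-180.0, -0.0, 129.6]
contact_force: [0.6, 0.3, -2.2]
gripper_width: 0.045
gripper_force: 50.0
```

Emit:
{"name": "send_rows", "arguments": {
  "moves": [
    {"slide": [0.12,0.12,-0.04],"turn": -0.05,"gripper": 0.4},
    {"slide": [0.25,0.25,-0.08],"turn": -0.11,"gripper": 0.4},
    {"slide": [0.38,0.38,-0.12],"turn": -0.17,"gripper": 0.4},
    {"slide": [0.51,0.5,-0.133],"turn": -0.23,"gripper": 0.4},
    {"slide": [0.625,0.604,-0.133],"turn": -0.282,"gripper": 0.4}
  ]
}}

```text
time_s: 34.7
tcp_pos: [0.4354, 0.0815, 0.1706]
eef_rot: [179.9, 0.0, 155.3]
contact_force: [0.4, 0.1, -1.0]
gripper_width: 0.0452
gripper_force: 50.0
```

Emit:
{"name": "send_rows", "arguments": {
  "moves": [
    {"slide": [0.09,0.19,0],"turn": -0.06,"gripper": 0.4},
    {"slide": [0.18,0.39,0],"turn": -0.12,"gripper": 0.4},
    {"slide": [0.27,0.6,0],"turn": -0.18,"gripper": 0.4},
    {"slide": [0.36,0.8,0],"turn": -0.24,"gripper": 0.4},
    {"slide": [0.4,0.95,0],"turn": -0.278,"gripper": 0.4}
  ]
}}

```text
time_s: 35.12
tcp_pos: [0.4405, 0.2368, 0.1698]
eef_rot: [180.0, -0.0, -179.6]
contact_force: [-0.3, -0.5, -1.2]
gripper_width: 0.0451
gripper_force: 50.0
```

```bash
python3 gd.py|head -2; python3 lk.py; python3 tw.py '[[0.437,0.279,0.12,180],[0.437,0.279,0.04,180]]'
```

```text
tool st [-0.3098  0.2207  0.1698] -179.6239158926536 [-0.30125678 -0.50603019 -1.20965526] 0.0451152576646872
orange bbox 298 412 97 123 right col rows [(305, np.int64(122)), (395, np.int64(123)), (400, np.int64(101))]
0.04527669259011792 [ 2.63418088  4.977988   -0.10247868]
top [([0.666, 0.059, 0.042], 0.9), ([0.512, 0.236, 0.226], 0.85), ([0.779, -0.083, 0.038], 0.77), ([0.251, -0.242, 0.038], 0.76), ([0.511, 0.174, 0.046], 0.57)]
side [([0.246, -0.223, 0.036], 0.84), ([0.48, 0.195, 0.043], 0.72), ([0.442, 0.233, 0.196], 0.58), ([0.643, 0.055, 0.031], 0.57)]
[0.437, 0.279, 0.12, 180] slide [0.023, 0.3, 0.33] turn -0.0
[0.437, 0.279, 0.04, 180] slide [0.0, -0.0, 0.533] turn 0.0
```

Emit:
{"name": "send_rows", "arguments": {
  "moves": [
    {"slide": [0.01,0.1,0],"turn": 0,"gripper": 0.4},
    {"slide": [0.023,0.2,0.08],"turn": 0,"gripper": 0.4},
    {"slide": [0.023,0.3,0.2],"turn": 0,"gripper": 0.4},
    {"slide": [0.023,0.3,0.33],"turn": 0,"gripper": 0.4},
    {"slide": [0.023,0.3,0.5],"turn": 0,"gripper": 0.4}
  ]
}}

```text
time_s: 35.78
tcp_pos: [0.438, 0.2803, 0.0956]
eef_rot: [179.9, 0.1, -180.0]
contact_force: [-0.0, 0.5, -1.3]
gripper_width: 0.0451
gripper_force: 50.0
```

Emit:
{"name": "send_rows", "arguments": {
  "moves": [
    {"slide": [0,0,0.1],"turn": 0,"gripper": 0.4},
    {"slide": [0,0,0.2],"turn": 0,"gripper": 0.4},
    {"slide": [0,0,0.3],"turn": 0,"gripper": 0.4},
    {"slide": [0,0,0.38],"turn": 0,"gripper": 0.4},
    {"slide": [0,0,0.38],"turn": 0,"gripper": 0.4}
  ]
}}

```text
time_s: 36.2
tcp_pos: [0.4362, 0.2775, 0.0359]
eef_rot: [-179.8, -0.2, 179.9]
contact_force: [-0.0, 0.0, -2.8]
gripper_width: 0.0451
gripper_force: 50.0
```

Emit:
{"name": "send_rows", "arguments": {
  "moves": [
    {"slide": [0,0,0.02],"turn": 0,"gripper": 0.4},
    {"slide": [0,0,0.04],"turn": 0,"gripper": 0.4},
    {"slide": [0,0,0.06],"turn": 0,"gripper": 0.4},
    {"slide": [0,0,0.06],"turn": 0,"gripper": 0.4},
    {"slide": [0,0,0.06],"turn": 0,"gripper": 0.4}
  ]
}}

```text
time_s: 36.62
tcp_pos: [0.4373, 0.2795, 0.0295]
eef_rot: [180.0, 0.0, -180.0]
contact_force: [-0.7, -0.4, -2.1]
gripper_width: 0.0453
gripper_force: 50.0
```

Emit:
{"name": "send_rows", "arguments": {
  "moves": [
    {"slide": [0,0,0.02],"turn": 0,"gripper": 0.4},
    {"slide": [0,0,0.04],"turn": 0,"gripper": 0.4},
    {"slide": [0,0,0.06],"turn": 0,"gripper": 0.4},
    {"slide": [0,0,0.06],"turn": 0,"gripper": 0.4},
    {"slide": [0,0,0.06],"turn": 0,"gripper": 0.4}
  ]
}}

```text
time_s: 37.03
tcp_pos: [0.437, 0.2792, 0.0198]
eef_rot: [-180.0, -0.0, -180.0]
contact_force: [-0.1, 0.8, -1.5]
gripper_width: 0.0454
gripper_force: 50.0
```

Emit:
{"name": "send_rows", "arguments": {
  "moves": [
    {"slide": [0,0,0.02],"turn": 0,"gripper": 0.4},
    {"slide": [0,0,0.03],"turn": 0,"gripper": 0.4},
    {"slide": [0,0,0.03],"turn": 0,"gripper": 0.4},
    {"slide": [0,0,0.03],"turn": 0,"gripper": 0.4},
    {"slide": [0,0,0.03],"turn": 0,"gripper": 0.4}
  ]
}}

```text
time_s: 37.45
tcp_pos: [0.4372, 0.2795, 0.0156]
eef_rot: [-180.0, 0.0, -180.0]
contact_force: [-0.2, 0.2, -1.5]
gripper_width: 0.0451
gripper_force: 50.0
```

Emit:
{"name": "send_rows", "arguments": {
  "moves": [
    {"slide": [0,0,0.01],"turn": 0,"gripper": 0.4},
    {"slide": [0,0,0.02],"turn": 0,"gripper": 0.4},
    {"slide": [0,0,0.02],"turn": 0,"gripper": 0.4},
    {"slide": [0,0,0.02],"turn": 0,"gripper": 0.4},
    {"slide": [0,0,0.02],"turn": 0,"gripper": 0.4}
  ]
}}

```text
time_s: 37.87
tcp_pos: [0.4372, 0.2795, 0.0126]
eef_rot: [-180.0, -0.0, -180.0]
contact_force: [-0.4, 0.2, -2.4]
gripper_width: 0.0451
gripper_force: 50.0
```

Emit:
{"name": "send_rows", "arguments": {
  "moves": [
    {"slide": [0,0,0.01],"turn": 0,"gripper": 0.4},
    {"slide": [0,0,0.02],"turn": 0,"gripper": 0.4},
    {"slide": [0,0,0.02],"turn": 0,"gripper": 0.4},
    {"slide": [0,0,0.02],"turn": 0,"gripper": 0.4},
    {"slide": [0,0,0.02],"turn": 0,"gripper": 0.4}
  ]
}}

```text
time_s: 38.28
tcp_pos: [0.4375, 0.2797, 0.0106]
eef_rot: [180.0, 0.0, -179.9]
contact_force: [-3.2, -1.2, 10.3]
gripper_width: 0.0455
gripper_force: 50.0
```

Emit:
{"name": "send_rows", "arguments": {
  "moves": [
    {"slide": [0,0,0.007],"turn": 0,"gripper": 0.4},
    {"slide": [0,0,0.013],"turn": 0,"gripper": 0.4},
    {"slide": [0,0,0.013],"turn": 0,"gripper": 0.4},
    {"slide": [0,0,0.013],"turn": 0,"gripper": 0.4},
    {"slide": [0,0,0.013],"turn": 0,"gripper": 0.4}
  ]
}}

```text
time_s: 38.7
tcp_pos: [0.4377, 0.2797, 0.0103]
eef_rot: [180.0, 0.1, -179.9]
contact_force: [-9.3, -3.7, 28.5]
gripper_width: 0.0451
gripper_force: 50.0
```

Floor contact. I'll ease off, lighten the grip, open and rise as before.

Emit:
{"name": "send_rows", "arguments": {
  "moves": [
    {"slide": [0,0,-0.015],"turn": 0,"gripper": 0.4},
    {"slide": [0,0,-0.015],"turn": 0,"gripper": 0.4},
    {"slide": [0,0,-0.015],"turn": 0,"gripper": 0.4},
    {"slide": [0,0,-0.015],"turn": 0,"gripper": 0.4},
    {"slide": [0,0,-0.015],"turn": 0,"gripper": 0.4}
  ]
}}

```text
time_s: 39.12
tcp_pos: [0.4376, 0.2799, 0.0105]
eef_rot: [180.0, 0.0, -179.9]
contact_force: [-2.8, -0.8, 10.1]
gripper_width: 0.0449
gripper_force: 50.0
```

Emit:
{"name": "send_rows", "arguments": {
  "moves": [
    {"slide": [0,0,0],"turn": 0,"gripper": 0.4},
    {"slide": [0,0,0],"turn": 0,"gripper": 0.4},
    {"slide": [0,0,0],"turn": 0,"gripper": 0.4},
    {"slide": [0,0,0],"turn": 0,"gripper": 0.53},
    {"slide": [0,0,0],"turn": 0,"gripper": 0.55}
  ],
  "newtons": 4
}}

```text
time_s: 39.53
tcp_pos: [0.4376, 0.2798, 0.01]
eef_rot: [180.0, 0.0, -179.9]
contact_force: [0.1, 0.1, -0.1]
gripper_width: 0.0473
gripper_force: 0.0
```

Emit:
{"name": "send_rows", "arguments": {
  "moves": [
    {"slide": [0,0,0],"turn": 0,"gripper": 0.58},
    {"slide": [0,0,0],"turn": 0,"gripper": 0.6},
    {"slide": [0,0,0],"turn": 0,"gripper": 0.6},
    {"slide": [0,0,0],"turn": 0,"gripper": 0.6},
    {"slide": [0,0,0],"turn": 0,"gripper": 0.6}
  ]
}}

```text
time_s: 39.95
tcp_pos: [0.4371, 0.2794, 0.0098]
eef_rot: [-180.0, -0.0, -180.0]
contact_force: [-0.2, 0.1, -0.4]
gripper_width: 0.0526
gripper_force: 0.0
```

Emit:
{"name": "send_rows", "arguments": {
  "moves": [
    {"slide": [0,0,-0.15],"turn": 0,"gripper": 0.6},
    {"slide": [0,0,-0.35],"turn": 0,"gripper": 0.6},
    {"slide": [0,0,-0.55],"turn": 0,"gripper": 0.6},
    {"slide": [0,0,-0.8],"turn": 0,"gripper": 0.6},
    {"slide": [0,0,-1.0],"turn": 0,"gripper": 0.6}
  ]
}}

```text
time_s: 40.37
tcp_pos: [0.4374, 0.2794, 0.1624]
eef_rot: [180.0, 0.1, -179.9]
contact_force: [1.7, 1.0, -0.0]
gripper_width: 0.0526
gripper_force: 0.0
```

Emit:
{"name": "send_rows", "arguments": {
  "moves": [
    {"slide": [0,-0.2,-0.25],"turn": 0,"gripper": 0.3},
    {"slide": [0,-0.4,-0.5],"turn": 0,"gripper": 0.1},
    {"slide": [0,-0.6,-0.75],"turn": 0,"gripper": 0},
    {"slide": [0,-0.8,-1.0],"turn": 0,"gripper": 0},
    {"slide": [0,-1.0,-1.0],"turn": 0,"gripper": 0}
  ]
}}

```text
time_s: 40.78
tcp_pos: [0.4383, 0.1372, 0.3107]
eef_rot: [179.9, 0.3, -179.9]
contact_force: [1.5, -0.1, 0.2]
gripper_width: 0.0245
gripper_force: 0.0
```

```bash
python3 lk.py; python3 gd.py|head -2
python3 - <<'E'
from h import *
im=cv2.imread("pics/sl.png");h=cv2.cvtColor(im,cv2.COLOR_BGR2HSV)
m=cv2.inRange(h,(3,150,90),(14,255,255));m[:,:275]=0;m[200:]=0;m[:,425:]=0
print([(c,np.where(m[:,c])[0].tolist()) for c in (300,320,380,400)])
t=np.radians
for th in (64,66,68,70,72,74): print(th,[proj("side",world(S,guard(.165,y,t(th)))).round(1).tolist() for y in(.13,-.13)])
E
```

```text
0.024521315002787383 [ 1.49846397 -0.09242128  0.17224429]
top [([0.668, 0.064, 0.044], 0.93), ([0.251, -0.243, 0.041], 0.78), ([0.781, -0.08, 0.038], 0.76)]
side [([0.478, 0.289, 0.041], 0.97), ([0.778, -0.074, 0.034], 0.77), ([0.482, 0.196, 0.046], 0.72), ([0.659, 0.074, 0.034], 0.7), ([0.244, -0.222, 0.035], 0.58)]
tool st [-0.2345  0.1542  0.3072] 179.9277606418 [-0.2217256   0.8046469  -1.77045085] 0.008632049562650625
orange bbox 311 412 97 123 right col rows [(395, np.int64(100)), (400, np.int64(100))]
[(300, []), (320, [122]), (380, [98, 99, 100, 123]), (400, [98, 99, 100])]
64 [[294.2, 106.6], [402.8, 107.3]]
66 [[294.3, 104.3], [402.8, 104.9]]
68 [[294.3, 102.0], [402.8, 102.5]]
70 [[294.4, 99.7], [402.8, 100.2]]
72 [[294.4, 97.4], [402.8, 97.9]]
74 [[294.4, 95.2], [402.7, 95.7]]
```

Run:
```python
from h import *
plan(S,[[-.12,.07,.38,-157],[-.06,.01,.42,180],[.03,0,.41,180],[.03,0,.37,180]])
```

```text
[-0.12, 0.07, 0.38, -157.0] world [0.445, -0.006, 0.38] slide [-0.056, -0.949, -0.491] turn 0.304
[-0.06, 0.01, 0.42, 180.0] world [0.437, -0.09, 0.42] slide [-0.212, -0.524, -0.267] turn 0.256
[0.03, 0.0, 0.41, 180.0] world [0.487, -0.166, 0.41] slide [-0.6, -0.067, 0.067] turn -0.0
[0.03, 0.0, 0.37, 180.0] world [0.487, -0.166, 0.37] slide [-0.0, -0.0, 0.267] turn -0.0
```

Emit:
{"name": "send_rows", "arguments": {
  "moves": [
    {"slide": [-0.01,-0.2,-0.1],"turn": 0.06,"gripper": 0},
    {"slide": [-0.02,-0.4,-0.2],"turn": 0.12,"gripper": 0},
    {"slide": [-0.03,-0.6,-0.3],"turn": 0.18,"gripper": 0},
    {"slide": [-0.045,-0.8,-0.4],"turn": 0.24,"gripper": 0},
    {"slide": [-0.056,-0.949,-0.49],"turn": 0.304,"gripper": 0}
  ]
}}

```text
time_s: 41.45
tcp_pos: [0.4457, -0.0061, 0.3799]
eef_rot: [-179.9, -0.1, 152.5]
contact_force: [0.2, 0.2, 0.9]
gripper_width: 0.0006
gripper_force: 0.0
```

Emit:
{"name": "send_rows", "arguments": {
  "moves": [
    {"slide": [-0.05,-0.13,-0.08],"turn": 0.06,"gripper": 0},
    {"slide": [-0.1,-0.26,-0.16],"turn": 0.12,"gripper": 0},
    {"slide": [-0.15,-0.39,-0.22],"turn": 0.18,"gripper": 0},
    {"slide": [-0.212,-0.524,-0.267],"turn": 0.256,"gripper": 0},
    {"slide": [-0.212,-0.524,-0.267],"turn": 0.256,"gripper": 0}
  ]
}}

```text
time_s: 41.87
tcp_pos: [0.4385, -0.0913, 0.4204]
eef_rot: [-179.9, 0.0, 129.2]
contact_force: [0.1, 0.4, -0.4]
gripper_width: 0.0005
gripper_force: 0.0
```

Emit:
{"name": "send_rows", "arguments": {
  "moves": [
    {"slide": [-0.15,-0.02,0],"turn": 0,"gripper": 0},
    {"slide": [-0.3,-0.04,0],"turn": 0,"gripper": 0},
    {"slide": [-0.45,-0.06,0.03],"turn": 0,"gripper": 0},
    {"slide": [-0.6,-0.067,0.067],"turn": 0,"gripper": 0},
    {"slide": [-0.6,-0.067,0.067],"turn": 0,"gripper": 0}
  ]
}}

```text
time_s: 42.28
tcp_pos: [0.4894, -0.166, 0.406]
eef_rot: [-179.7, -0.2, 129.7]
contact_force: [-0.0, 0.8, -0.9]
gripper_width: 0.0005
gripper_force: 0.0
```

```bash
python3 gd.py|head -2;  python3 - <<'E'
from h import *
plan(S,[[.03,0,.37,180]])
E
```

```text
tool st [0.0318 0.0016 0.406 ] 129.68548225577095 [-0.02329435  0.76200853 -0.85476753] 0.00052952295099753
orange bbox 284 412 97 123 right col rows [(295, np.int64(122)), (305, np.int64(122)), (395, np.int64(100)), (400, np.int64(100))]
[0.03, 0.0, 0.37, 180.0] world [0.487, -0.166, 0.37] slide [0.004, -0.01, 0.245] turn 0.001
```

Emit:
{"name": "send_rows", "arguments": {
  "moves": [
    {"slide": [0,0,0.08],"turn": 0,"gripper": 0},
    {"slide": [0,0,0.15],"turn": 0,"gripper": 0},
    {"slide": [0,0,0.2],"turn": 0,"gripper": 0},
    {"slide": [0,0,0.25],"turn": 0,"gripper": 0},
    {"slide": [0,0,0.28],"turn": 0,"gripper": 0}
  ]
}}

```text
time_s: 42.75
tcp_pos: [0.4873, -0.1648, 0.367]
eef_rot: [-180.0, -0.0, 129.7]
contact_force: [0.4, 0.1, -0.4]
gripper_width: 0.0004
gripper_force: 0.0
```

Emit:
{"name": "send_rows", "arguments": {
  "moves": [
    {"slide": [0,0,0.02],"turn": 0,"gripper": 0},
    {"slide": [0,0,0.04],"turn": 0,"gripper": 0},
    {"slide": [0,0,0.06],"turn": 0,"gripper": 0},
    {"slide": [0,0,0.08],"turn": 0,"gripper": 0},
    {"slide": [0,0,0.08],"turn": 0,"gripper": 0}
  ]
}}

```text
time_s: 43.17
tcp_pos: [0.4875, -0.1654, 0.3556]
eef_rot: [-180.0, -0.0, 129.6]
contact_force: [-0.2, 0.6, -0.4]
gripper_width: 0.0003
gripper_force: 0.0
```

```bash
python3 gd.py|head -2
```

```text
tool st [0.03   0.0006 0.3556] 129.6338291779483 [-0.1973956   0.6177897  -0.44958893] 0.00028642826136063987
orange bbox 284 412 97 123 right col rows [(295, np.int64(122)), (305, np.int64(122)), (395, np.int64(100)), (400, np.int64(100))]
```

Emit:
{"name": "send_rows", "arguments": {
  "moves": [
    {"slide": [0,0,0.02],"turn": 0,"gripper": 0},
    {"slide": [0,0,0.04],"turn": 0,"gripper": 0},
    {"slide": [0,0,0.05],"turn": 0,"gripper": 0},
    {"slide": [0,0,0.05],"turn": 0,"gripper": 0},
    {"slide": [0,0,0.05],"turn": 0,"gripper": 0}
  ]
}}

```text
time_s: 43.63
tcp_pos: [0.4876, -0.1655, 0.3485]
eef_rot: [-180.0, -0.0, 129.6]
contact_force: [1.0, -0.3, 0.4]
gripper_width: 0.0004
gripper_force: 0.0
```

Emit:
{"name": "send_rows", "arguments": {
  "moves": [
    {"slide": [0,0,0.02],"turn": 0,"gripper": 0},
    {"slide": [0,0,0.04],"turn": 0,"gripper": 0},
    {"slide": [0,0,0.05],"turn": 0,"gripper": 0},
    {"slide": [0,0,0.05],"turn": 0,"gripper": 0},
    {"slide": [0,0,0.05],"turn": 0,"gripper": 0}
  ]
}}

```text
time_s: 44.05
tcp_pos: [0.4876, -0.1654, 0.341]
eef_rot: [-180.0, -0.0, 129.6]
contact_force: [0.3, -0.0, 0.5]
gripper_width: 0.0002
gripper_force: 0.0
```

Emit:
{"name": "send_rows", "arguments": {
  "moves": [
    {"slide": [0,0,0.02],"turn": 0,"gripper": 0},
    {"slide": [0,0,0.04],"turn": 0,"gripper": 0},
    {"slide": [0,0,0.05],"turn": 0,"gripper": 0},
    {"slide": [0,0,0.05],"turn": 0,"gripper": 0},
    {"slide": [0,0,0.05],"turn": 0,"gripper": 0}
  ]
}}

```text
time_s: 44.47
tcp_pos: [0.4875, -0.165, 0.3343]
eef_rot: [180.0, 0.0, 129.7]
contact_force: [-2.8, 3.7, 7.2]
gripper_width: 0.0006
gripper_force: 3.4
```

```bash
python3 gd.py|head -2
```

```text
tool st [0.0297 0.0008 0.3343] 129.66491785638084 [-2.82285815  3.70188369  7.17116423] 0.0005886452326513915
orange bbox 284 412 97 123 right col rows [(295, np.int64(122)), (305, np.int64(122)), (395, np.int64(101)), (400, np.int64(101))]
```

Emit:
{"name": "send_rows", "arguments": {
  "moves": [
    {"slide": [0,0,0.01],"turn": 0,"gripper": 0},
    {"slide": [0.01,0,0.025],"turn": 0,"gripper": 0},
    {"slide": [0.01,0,0.04],"turn": 0,"gripper": 0},
    {"slide": [0.01,0,0.05],"turn": 0,"gripper": 0},
    {"slide": [0.01,0,0.05],"turn": 0,"gripper": 0}
  ]
}}

```text
time_s: 44.93
tcp_pos: [0.486, -0.1633, 0.3282]
eef_rot: [179.9, 0.0, 129.7]
contact_force: [-7.4, 9.8, 16.2]
gripper_width: 0.0007
gripper_force: 8.0
```

```bash
python3 gd.py|head -2
```

```text
tool st [0.0275 0.0007 0.3282] 129.70012708434209 [-7.35524776  9.82725692 16.2114033 ] 0.0007305049744237071
orange bbox 284 412 100 123 right col rows [(295, np.int64(122)), (305, np.int64(122)), (395, np.int64(103)), (400, np.int64(103))]
```

Emit:
{"name": "send_rows", "arguments": {
  "moves": [
    {"slide": [0,0,0.01],"turn": 0,"gripper": 0},
    {"slide": [0.01,0,0.025],"turn": 0,"gripper": 0},
    {"slide": [0.015,0,0.04],"turn": 0,"gripper": 0},
    {"slide": [0.02,0,0.05],"turn": 0,"gripper": 0},
    {"slide": [0.02,0,0.05],"turn": 0,"gripper": 0}
  ]
}}

```text
time_s: 45.4
tcp_pos: [0.4842, -0.1612, 0.3197]
eef_rot: [179.9, -0.0, 129.7]
contact_force: [-5.2, 5.7, 9.0]
gripper_width: 0.0004
gripper_force: 4.6
```

```bash
python3 gd.py|head -2
```

```text
tool st [0.0247 0.0007 0.3197] 129.6768609872628 [-5.21278107  5.68179923  9.01162746] 0.0004375552878322176
orange bbox 284 412 104 123 right col rows [(295, np.int64(122)), (305, np.int64(122)), (395, np.int64(107)), (400, np.int64(107))]
```

Emit:
{"name": "send_rows", "arguments": {
  "moves": [
    {"slide": [0,0,0.01],"turn": 0,"gripper": 0},
    {"slide": [0.01,0,0.02],"turn": 0,"gripper": 0},
    {"slide": [0.015,0,0.03],"turn": 0,"gripper": 0},
    {"slide": [0.02,0,0.04],"turn": 0,"gripper": 0},
    {"slide": [0.02,0,0.04],"turn": 0,"gripper": 0}
  ]
}}

```text
time_s: 45.87
tcp_pos: [0.4824, -0.1591, 0.3133]
eef_rot: [180.0, -0.0, 129.7]
contact_force: [-3.3, 3.9, 7.0]
gripper_width: 0.0008
gripper_force: 3.6
```

Emit:
{"name": "send_rows", "arguments": {
  "moves": [
    {"slide": [0,0,-0.1],"turn": 0,"gripper": 0},
    {"slide": [0,0,-0.3],"turn": 0,"gripper": 0},
    {"slide": [0.1,0,-0.5],"turn": 0,"gripper": 0},
    {"slide": [0.3,0,-0.6],"turn": 0,"gripper": 0},
    {"slide": [0.5,0,-0.6],"turn": 0,"gripper": 0}
  ]
}}

```text
time_s: 46.28
tcp_pos: [0.4359, -0.102, 0.4055]
eef_rot: [179.8, 0.2, 129.5]
contact_force: [-0.1, 1.5, 0.1]
gripper_width: 0.0003
gripper_force: 0.0
```

```bash
python3 gd.py|head -2; python3 lk.py
python3 - <<'E'
from h import *
from plant import optics
for c in("top","side"):
    print(c,[(np.round(x["location"],3).tolist(),round(x["p"],2)) for x in optics.look_for(c,"carton_plain")])
t=optics.capture("top");h=cv2.cvtColor(t["img"],cv2.COLOR_RGB2HSV);m=cv2.inRange(h,(20,110,60),(34,255,255))
n,l,s,ce=cv2.connectedComponentsWithStats(m)
for i in range(1,n):
    if s[i,4]>60: print(s[i],ray("top",ce[i],.045).round(3))
E
```

```text
tool st [-0.0517  0.0012  0.4055] 129.52847717757334 [-0.12769233  1.53064054  0.13223898] 0.0002514804862162075
orange bbox 284 412 106 123 right col rows [(295, np.int64(123)), (305, np.int64(123)), (395, np.int64(110)), (400, np.int64(110))]
0.000547585415712152 [-4.02466653  2.18772006 -3.04112094]
top [([0.782, -0.082, 0.039], 0.98), ([0.489, 0.181, 0.047], 0.87), ([0.497, 0.277, 0.043], 0.87), ([0.669, 0.06, 0.04], 0.84)]
side [([0.479, 0.196, 0.045], 0.75), ([0.479, 0.292, 0.042], 0.72), ([0.658, 0.072, 0.038], 0.7), ([0.777, -0.074, 0.035], 0.63), ([0.244, -0.22, 0.037], 0.63)]
top []
side [([0.419, -0.209, 0.076], 0.63)]
[229  70  33  35 499] [0.848 0.156 0.045]
[451  71  11  10  87] [ 0.872 -0.395  0.045]
[ 480  118   56   53 2081] [ 0.689 -0.52   0.045]
[151 211  21  14 261] [0.506 0.371 0.045]
[189 216  20  14 241] [0.493 0.275 0.045]
[226 218  19  13 242] [0.488 0.182 0.045]
[464 352  15  17 220] [ 0.149 -0.401  0.045]
[484 352  10  17 117] [ 0.15  -0.443  0.045]
[465 374  14  17 181] [ 0.096 -0.399  0.045]
[466 396  14  18 153] [ 0.045 -0.397  0.045]
[486 396   8  18  77] [ 0.043 -0.441  0.045]
```

```bash
python3 -c "
from plant import order;print(order.close_job())"
```

```text
the job is handed in; nothing more can be done
None
```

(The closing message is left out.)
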